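# Load the lamp stems into the rack and set its lock slide

## Task

Pull every brass lamp stem out of the copper holder and slide each one, foot down, fully home into a tube of its own in the rack (any tube), lowering it in rather than dropping it. When all of them are in, nudge the rack's stiff blue lock slide along until its pointer stands within the width of the red clip, never letting it run past the clip. Leave the tape, the glue bottle and the glass shade where they are.

Things in the scene. Friction and masses are not known exactly. Their poses are not given: they have to be found in the camera images.
- rack: the loading rack, fixed to the bench: a wooden base board 170 x 340 x 12 mm carrying a row of five steel tubes along its y axis and, 80 mm from the row on its +x side, a raised rail (top 117 mm above the bench) for the lock slide. Origin: centre of the board's underside. Place and yaw differ each time; it may be left or right of the robot
- tube0 (a point): tube 0 of the rack (0 to 4 go along the rack's +y, 60 mm apart): this point is on the axis, at the tube's inner floor, 17 mm above the bench. Inner diameter 15 mm, flared to 26 mm over the top 14 mm; rim 83 mm above this point, outside 32 mm wide at the rim
- tube1 (a point): tube 1 of the rack (0 to 4 go along the rack's +y, 60 mm apart): this point is on the axis, at the tube's inner floor, 17 mm above the bench. Inner diameter 15 mm, flared to 26 mm over the top 14 mm; rim 83 mm above this point, outside 32 mm wide at the rim
- tube2 (a point): tube 2 of the rack (0 to 4 go along the rack's +y, 60 mm apart): this point is on the axis, at the tube's inner floor, 17 mm above the bench. Inner diameter 15 mm, flared to 26 mm over the top 14 mm; rim 83 mm above this point, outside 32 mm wide at the rim
- tube3 (a point): tube 3 of the rack (0 to 4 go along the rack's +y, 60 mm apart): this point is on the axis, at the tube's inner floor, 17 mm above the bench. Inner diameter 15 mm, flared to 26 mm over the top 14 mm; rim 83 mm above this point, outside 32 mm wide at the rim
- tube4 (a point): tube 4 of the rack (0 to 4 go along the rack's +y, 60 mm apart): this point is on the axis, at the tube's inner floor, 17 mm above the bench. Inner diameter 15 mm, flared to 26 mm over the top 14 mm; rim 83 mm above this point, outside 32 mm wide at the rim
- lock (a joint): position of the lock slide along its rail in m: 0 to 0.24, growing along the rack's +y. Stiff: it takes about 5 N to move and stays where it is left. The carriage starts near the -y end of the rail
- lock_tab (a point): centre of the top face of the blue lock slide's upright tab, 160 mm above the bench. The tab is 30 mm wide (rack x), 12 mm thick (rack y) and 34 mm tall, on a carriage block 26 mm long (rack y), whose top is 126 mm above the bench. A white pointer in line with the middle of the tab points to the rack's +x. Axes as the rack's
- clip: the red marker clip, 8 mm wide (its y), on the black ledge beside the rail; the middle of its width is the mark for the lock slide's pointer. Origin: middle of its width, on the ledge, 109 mm above the bench. Axes parallel to the rack's. Its place varies, always on the slide's +y side; it does not obstruct the slide
- holder: the stem holder, loose on the bench, 1.6 kg: a dark steel foot 130 x 180 x 15 mm with five square copper cups (17 mm inside, 23 mm outside, rim 100 mm and inner floor 18 mm above the bench). Cup axes in its frame (x, y), mm: (-30,-60), (-30,0), (-30,60), (35,-30), (35,30). Origin: centre of the foot's underside
- stemA: lamp stem with an amber finial, standing in a cup of the holder (leaning by up to about 0.06 rad): a brass rod 12 mm in diameter, 160 mm long overall, its top 40 mm being a round finial 22 mm in diameter (straight-sided from 125 to 153 mm above the foot); the foot is chamfered; 80 g. Origin: centre of the foot; z runs along the rod to the finial. None if this stem is not there this time
- stemB: lamp stem with a red finial, standing in a cup of the holder (leaning by up to about 0.06 rad): a brass rod 12 mm in diameter, 160 mm long overall, its top 40 mm being a round finial 22 mm in diameter (straight-sided from 125 to 153 mm above the foot); the foot is chamfered; 80 g. Origin: centre of the foot; z runs along the rod to the finial. None if this stem is not there this time
- stemC: lamp stem with a blue finial, standing in a cup of the holder (leaning by up to about 0.06 rad): a brass rod 12 mm in diameter, 160 mm long overall, its top 40 mm being a round finial 22 mm in diameter (straight-sided from 125 to 153 mm above the foot); the foot is chamfered; 80 g. Origin: centre of the foot; z runs along the rod to the finial. None if this stem is not there this time
- stemD: lamp stem with a green finial, standing in a cup of the holder (leaning by up to about 0.06 rad): a brass rod 12 mm in diameter, 160 mm long overall, its top 40 mm being a round finial 22 mm in diameter (straight-sided from 125 to 153 mm above the foot); the foot is chamfered; 80 g. Origin: centre of the foot; z runs along the rod to the finial. None if this stem is not there this time
- stemE: lamp stem with an orange finial, standing in a cup of the holder (leaning by up to about 0.06 rad): a brass rod 12 mm in diameter, 160 mm long overall, its top 40 mm being a round finial 22 mm in diameter (straight-sided from 125 to 153 mm above the foot); the foot is chamfered; 80 g. Origin: centre of the foot; z runs along the rod to the finial. None if this stem is not there this time
- tape: bystander: yellow roll of tape lying flat, 72 mm across, 22 mm high; origin under its centre
- glue: bystander: white glue bottle with red cap, 48 mm across, 110 mm tall; origin under its centre
- shade: bystander: small mosaic glass shade, 84 mm across, 93 mm tall; origin under its centre

How it is judged:
By the outcome, as a careful person would: the job done as asked, in the order asked, and still so for the second after the job is handed in, with the robot touching nothing.
Of stemA, stemB, stemC, stemD, stemE only 3 to 5 are there at a start; the rules pass over those that are not, and their reading is None.
At some moment in a run one of holder may be knocked a few centimetres aside while the robot is not near it.
It also fails if it takes over 210 s, if anything falls off the work surface, if the arm or the gripper's body presses on something with over 40 N, if the wrist force passes 120 N, or if a joint passes its speed limit or range.

## Robot

A 6-joint arm with a two-finger parallel gripper is mounted at the origin on the work surface. World frame = base frame: x ahead of the robot, y to its left, z up, the work surface at z = 0. Lengths are in m, angles in rad, forces in N, time in s.
With the tool pointing down it reaches from about 0.35 to 0.975 m from the base axis. Payload 4.9 kg.
Tool frame: the origin (TCP) lies midway between the tips of the shut fingers; the grasp point (between the pads) lies 19 mm behind it (manip.pinch_z is the distance from the TCP to the grasp point, in m); z points along the fingers, y is the direction in which the jaws open and shut (so a half turn about z gives the same grasp; the last joint's range is limited). The gripper opens to 85 mm and grips with 20 to 120 N. Pads are 22 mm wide; open, the fingers measure 114 mm over their backs; the gripper's body (76 mm by 85 mm) begins 54 mm behind the grasp point. The pads swing forward as they close: fully open they stand 13 mm farther back than shut.
Start: joints at [-0.119, 0.053, 1.613, -0, 1.476, -0.119], TCP at [0.625, 0, 0.231] pointing down, gripper open.
Joint ranges: [-3.01, 3.01], [-1.01, 2.22], [0.06, 2.58], [-1.02, 4.17], [0.09, 2.62], [-3.14, 3.14]. Speed limits (rad/s): [2.57, 2.57, 3.14, 3.14, 3.14, 3.14].

## Interface

Orientations are given as a unit quaternion [w, x, y, z].
In Python, from plant import manip gives the robot as it stands.
- The arm moves only by the tool drive_tool, never from a script. Its argument "commands" is text: rows parted by semicolons, each of 5 numbers parted by spaces: the finger opening in mm, from 0 to 85.4, then the shift along the tool's x, y, z in units of 30 mm (1.0 is 30 mm), then the turn about the tool's z in degrees. A call has exactly 8 rows; each row shifts and turns the commanded pose from where the row before left it, along the tool's axes as they then stand; what a row does not reach is not made up. A row lasts 1/8 s, in which the tool goes at most 62.5 mm and 10.7 degrees, less where a joint would pass 70% of its speed; a pose out of reach is approached as far as the arm can. A call is refused whole if a number of a shift passes 1 or a number of a turn 10.7, either way. A call with a gripper value outside its range is refused whole. The fingers move at their own pace and stop on an object; the grip force is fixed at half the most. Time passes only in rows, so rows that do not move let the fingers close, or fill a call up. It gives the time, the measured TCP pose, the force and the opening at its end, in the units of the state.
- manip.state(): the state, without advancing time (a new reading comes with each control period).
- manip.grab_frame(name): name is "scene" or "side" or "wrist"; returns the picture (400x640x3 uint8, red, green, blue); there is no depth.
- manip.camera_params(name): a dict with "fx", "fy", "cx", "cy" (pixels), "distortion" ([k1, k2, p1, p2, k3] as OpenCV has them; the pictures are not rectified), "xyz" and "orientation" of the camera in the world. Camera axes: x right, y down, z forward; pixel columns grow to the right and rows downward; lengths in m; the calibration is good to about 2 mm. A picture is of the moment at which its call begins: read the wrist's pose just before it. camera_params takes no time and is no camera call; for the wrist camera it gives the pose at the moment of the call.
- manip.job_done(): hands the job in, once; it reports no verdict.
The state is a dict: "time": time; "joint_pos": joint angles; "joint_vel": joint speeds; "joint_efforts": joint torques, N m; "tool_pos": TCP position; "tool_rot": TCP orientation; "contact_force": force on the tool from outside, world axes, zero at the start; "ft_torque": the same for the moment, N m; "gripper_width": opening from 0.0 (shut) to 1.0 (fully open).
Only numpy, scipy, OpenCV 4.12 (cv2) and the standard library are available. Lean on these libraries where they do the work, as an engineer would, in place of code of your own. Each camera call takes 0.05 s, during which the arm holds its last target. There are 200 camera calls.

## Working session

There is one attempt and no reset: what is moved stays moved. The work goes in short steps, Python scripts to look and compute and a tool call to move; the robot and the scene stay as the last step left them, time stands still between calls to the robot, and variables do not carry over. Pictures are saved under pics/ and viewed, about 12 in all and at most 16, crops included, and the job is handed in when it is done.

Besides the shell and the picture viewer there is one more tool, called after "Call:" as a command line: name --argument value ..., lists and objects as JSON in quotes. drive_tool: Moves the arm, as the interface text tells. Its arguments: {"type":"object","properties":{"commands":{"type":"string"}},"required":["commands"]}

```bash
ls; mkdir -p pics
python3 - <<'E'
from plant import manip
import cv2
s=manip.state();print({k:(s[k]) for k in('time','tool_pos','tool_rot','contact_force','gripper_width')},manip.pinch_z)
for n in('scene','side','wrist'):
    p=manip.camera_params(n);print(n,p)
    f=manip.grab_frame(n);cv2.imwrite(f'pics/{n}0.png',f[:,:,::-1])
E
```

```text
pics
{'time': 0.0, 'tool_pos': array([6.24364644e-01, 7.51208848e-05, 2.30028878e-01]), 'tool_rot': array([-8.20214043e-04,  7.07093849e-01,  7.07118929e-01, -6.60527060e-04]), 'contact_force': array([-0.17174672,  0.41428965,  0.14886369]), 'gripper_width': 1.0020946213583464} 0.0187
scene {'fx': 396.311034915672, 'fy': 396.311034915672, 'cx': 325.9493537441908, 'cy': 197.47247417732228, 'distortion': array([-0.09311761,  0.        ,  0.        ,  0.        ,  0.        ]), 'xyz': array([ 1.16296154, -0.65923365,  0.73386268]), 'orientation': array([-0.42226781,  0.84165179,  0.29572134, -0.16081369])}
side {'fx': 415.14315108935324, 'fy': 415.14315108935324, 'cx': 322.81078804033376, 'cy': 201.95969402149876, 'distortion': array([-0.06097271,  0.        ,  0.        ,  0.        ,  0.        ]), 'xyz': array([ 0.11690215, -0.64503315,  0.67743984]), 'orientation': array([-0.43731903,  0.83780612, -0.28808036,  0.15441074])}
wrist {'fx': 319.0441209400945, 'fy': 319.0441209400945, 'cx': 320.67574685319016, 'cy': 194.41306787442147, 'distortion': array([-0.03279402,  0.        ,  0.        ,  0.        ,  0.        ]), 'xyz': array([0.62441242, 0.07835868, 0.37450397]), 'orientation': array([ 1.54080890e-01,  9.88058183e-01, -5.49115829e-05, -3.20733995e-04])}
```

View pics/scene0.png

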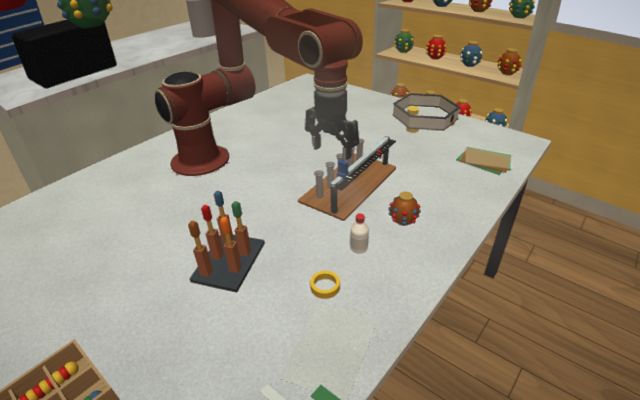

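View pics/side0.png

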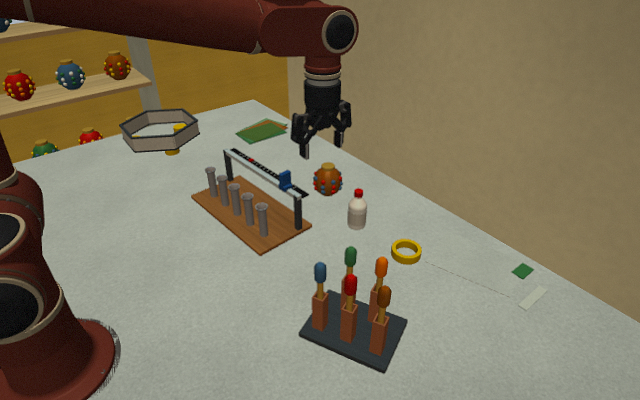

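```bash
cat > h.py <<'E'
import numpy as np,cv2
from scipy.spatial.transform import Rotation as R
from plant import manip
def cam(n):
    p=manip.camera_params(n);q=p['orientation']
    K=np.array([[p['fx'],0,p['cx']],[0,p['fy'],p['cy']],[0,0,1]])
    return K,np.array(p['distortion']),np.array(p['xyz']),R.from_quat(np.r_[q[1:],q[0]]).as_matrix()
def ray(c,uv):
    K,d,t,M=c;x=cv2.undistortPoints(np.array(uv,float).reshape(-1,1,2),K,d)[:,0]
    r=np.c_[x,np.ones(len(x))]@M.T;return r/np.linalg.norm(r,axis=1)[:,None]
def onz(c,uv,z):
    r=ray(c,uv);return c[2]+r*((z-c[2][2])/r[:,2])[:,None]
def proj(c,P):
    K,d,t,M=c;P=(np.array(P,float).reshape(-1,3)-t)@M
    return cv2.projectPoints(P,np.zeros(3),np.zeros(3),K,d)[0][:,0]
def tri(cs,uvs):
    A=0;b=0
    for c,uv in zip(cs,uvs):
        r=ray(c,[uv])[0];Q=np.eye(3)-np.outer(r,r);A=A+Q;b=b+Q@c[2]
    return np.linalg.solve(A,b)
def snap(n,name):
    c=cam(n);f=manip.grab_frame(n)[:,:,::-1].copy();cv2.imwrite(f'pics/{name}.png',f);return c,f
E
python3 - <<'E'
import cv2
def crop(n,x,y,w,h,s,o):
    f=cv2.imread(f'pics/{n}.png')[y:y+h,x:x+w];cv2.imwrite(f'pics/{o}.png',cv2.resize(f,None,fx=s,fy=s,interpolation=cv2.INTER_CUBIC))
crop('scene0',180,130,220,160,3.5,'sc')
crop('side0',180,140,240,230,2.6,'si')
E
```

```text
(no output)
```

View pics/sc.png

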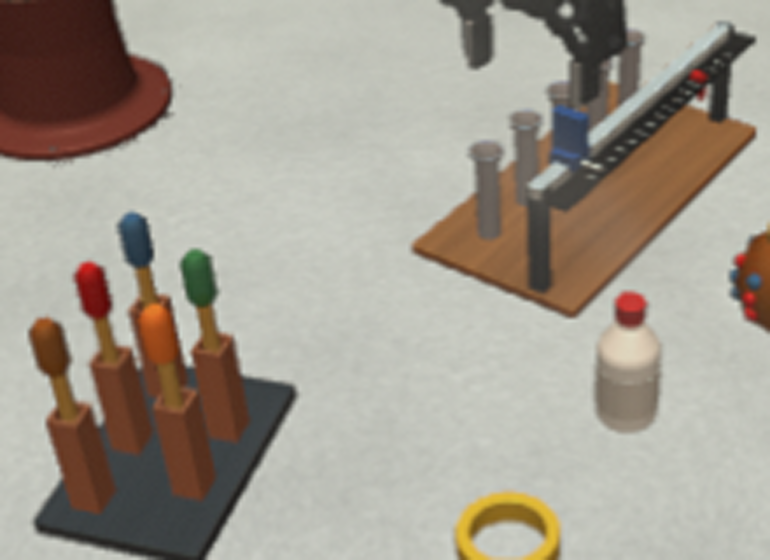

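View pics/si.png

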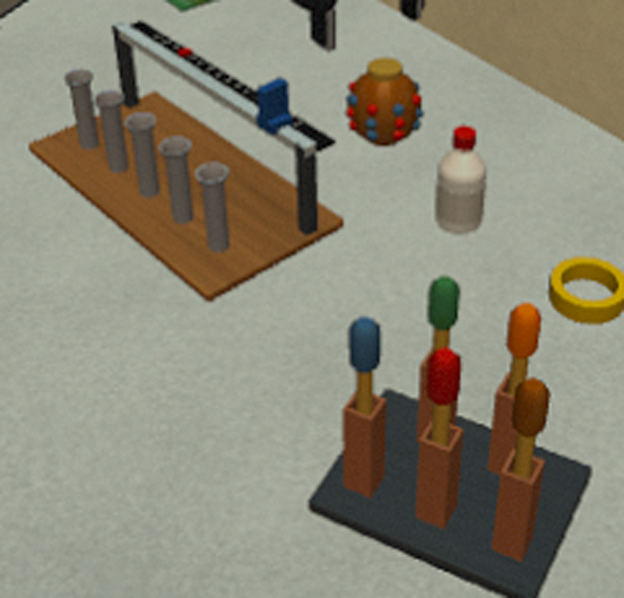

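View pics/wrist0.png

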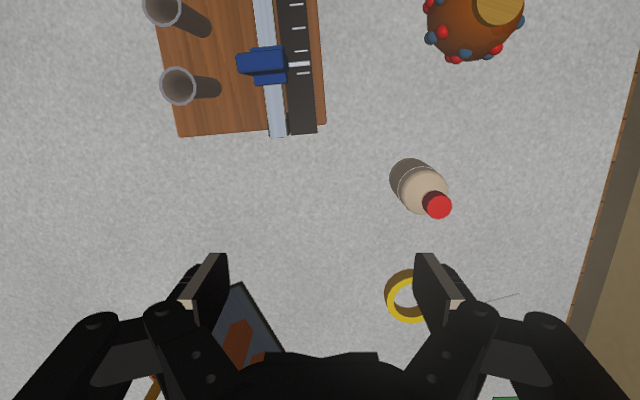

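```bash
cat > fit0.py <<'E'
from h import *
from scipy.optimize import least_squares
S,D,W=cam('scene'),cam('side'),cam('wrist')
s=lambda x,y:(180+x/3.5,130+y/3.5); d=lambda x,y:(180+x/2.6,140+y/2.6)
T=lambda i:(None,(i-2)*.06,.1)
obs=[(S,s(487,152),T(0)),(S,s(526,121),T(1)),(W,(179,86),T(0)),(W,(162,8),T(1))]
obs+=[(D,d(*p),T(i)) for i,p in enumerate([(212,175),(175,148),(141,123),(110,101),(79,78)])]
a,b=.085,.17
obs+=[(S,s(413,247),(-a,-b,.012)),(S,s(572,314),(a,-b,.012)),(S,s(755,130),(a,b,.012)),(D,d(342,222),(a,-b,.012)),(D,d(210,298),(-a,-b,.012)),(D,d(31,148),(-a,b,.012)),(W,(180,137),(-a,-b,.012)),(W,(325,124),(a,-b,.012))]
def w(p,P):
    x=p[3] if P[0] is None else P[0];c,q=np.cos(p[2]),np.sin(p[2])
    return [p[0]+c*x-q*P[1],p[1]+q*x+c*P[1],P[2]]
def res(p,o): return np.concatenate([proj(c,w(p,P))[0]-uv for c,uv,P in o])
r=least_squares(res,[.55,.3,0,-.04],args=(obs,),loss='soft_l1')
print('rack',r.x.round(4));print(res(r.x,obs).reshape(-1,2).round(1).tolist())
for i in range(5):print(i,np.round(w(r.x,T(i)),4))
st=dict(A=((49,347),(530,407)),B=((93,290),(443,377)),C=((135,239),(364,345)),D=((199,278),(443,303)),E=((158,333),(523,331)))
for k,(u,v) in st.items():
    P=tri([S,D],[s(*u),d(*v)]);print(k,P.round(4),(proj(S,P)-s(*u)).round(1))
h=[(D,d(364,404),(-.03,.06,.1)),(D,d(440,434),(-.03,0,.1)),(D,d(520,465),(-.03,-.06,.1)),(D,d(590,470),(.065,-.09,.015)),(D,d(310,505),(-.065,.09,.015)),(D,d(535,597),(-.065,-.09,.015)),(S,s(295,388),(.065,.09,.015)),(S,s(205,558),(.065,-.09,.015)),(S,s(37,523),(-.065,-.09,.015))]
r=least_squares(res,[.4,-.2,0,0],args=(h,),loss='soft_l1');print('holder',r.x.round(4),res(r.x,h).reshape(-1,2).round(1).tolist())
for c in[(-.03,-.06),(-.03,0),(-.03,.06),(.035,-.03),(.035,.03)]:print(np.round(w(r.x,(*c,.1)),4))
E
python3 fit0.py
```

```text
rack [ 0.5321  0.2059  0.0903 -0.0357]
[[-1.1, -1.0], [-1.0, -1.1], [-0.3, 1.4], [0.5, -1.0], [0.3, -1.2], [0.1, -1.0], [-0.1, -0.9], [-0.7, -1.3], [-0.4, -0.8], [-1.5, -1.2], [0.0, -1.3], [0.2, -1.5], [1.7, -1.8], [-0.2, -1.5], [-1.4, -1.9], [-1.2, 1.8], [2.6, 0.7]]
0 [0.5073 0.0831 0.1   ]
1 [0.5019 0.1429 0.1   ]
2 [0.4965 0.2026 0.1   ]
3 [0.4911 0.2624 0.1   ]
4 [0.4857 0.3221 0.1   ]
A [ 0.4942 -0.3351  0.1557] [[-0.1  0.1]]
B [ 0.468  -0.2801  0.1552] [[-0.1  0.2]]
C [ 0.4446 -0.2252  0.1559] [[-0.1  0.2]]
D [ 0.5157 -0.2259  0.1553] [[-0.1  0.1]]
E [ 0.5403 -0.2818  0.1558] [[-0.1  0.2]]
holder [ 0.4958 -0.2689  0.4436  0.    ] [[-0.1, 0.1], [0.5, -0.2], [1.3, -0.3], [0.8, -2.9], [-1.4, -1.7], [0.2, -0.1], [-0.7, -2.3], [-2.2, -1.1], [-2.7, -0.8]]
[ 0.4945 -0.336   0.1   ]
[ 0.4687 -0.2818  0.1   ]
[ 0.443  -0.2276  0.1   ]
[ 0.5403 -0.281   0.1   ]
[ 0.5146 -0.2268  0.1   ]
```

Call:
drive_tool --commands "45 -0.94 -0.75 0 0;45 -0.94 -0.75 0 0;45 -0.94 -0.75 0 0;45 -0.94 -0.75 0 0;45 -0.94 -0.75 0 0;45 -0.94 -0.75 0 0;45 -0.94 -0.75 0 0;45 -0.93 -0.75 0 0"

```text
time: 1.15
tool_pos: [0.444, -0.226, 0.231]
tool_rot: [-0.0, 0.707, 0.707, -0.0]
contact_force: [1.1, 0.1, -0.5]
gripper_width: 0.534
```

```bash
cat > st.py <<'E'
from h import *
import sys
s=manip.state();tp=s['tool_pos'];q=s['tool_rot']
print('t',round(s['time'],2),'tcp',tp.round(4),'yaw/tilt rotvec',R.from_quat(np.r_[q[1:],q[0]]).apply([0,0,1]).round(3),'F',s['contact_force'].round(1),'w mm',round(s['gripper_width']*85.4,1))
if len(sys.argv)>1:
    g=np.array([float(v) for v in sys.argv[1:4]]);M=R.from_quat(np.r_[q[1:],q[0]]).as_matrix()
    print('units',(M.T@(g-tp)/.03).round(2))
E
python3 st.py .4446 -.2252 .139
python3 -c "
from h import *
c,f=snap('wrist','w1')
print(proj(c,[[.4446,-.2252,.178],[.468,-.2801,.178],[.5157,-.2259,.178]]).round())"
```

```text
t 1.15 tcp [ 0.444 -0.226  0.231] yaw/tilt rotvec [-0.  0. -1.] F [ 1.1  0.1 -0.5] w mm 45.6
units [0.03 0.02 3.07]
[[322. 215.]
 [354. 286.]
 [428. 216.]]
```

View pics/w1.png

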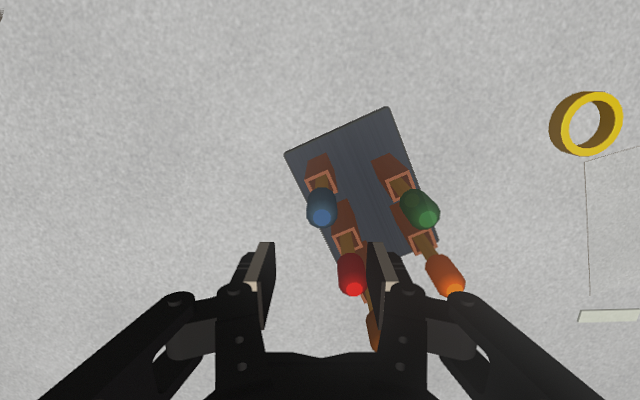

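Call:
drive_tool --commands "45 0 0 0.8 0;45 0 0 0.8 0;45 0 0 0.8 0;45 0 0 0.65 0;45 0 0 0 0;0 0 0 0 0;0 0 0 0 0;0 0 0 0 0"

```text
time: 2.2
tool_pos: [0.4457, -0.2258, 0.1412]
tool_rot: [0.001, 0.707, 0.707, 0.0]
contact_force: [0.0, -0.2, 2.4]
gripper_width: 0.236
```

Call:
drive_tool --commands "0 0 0 0 0;0 0 0 -0.5 0;0 0 0 -0.8 0;0 0 0 -0.8 0;0 0 0 -0.9 0;0 0 0 -0.9 0;0 0 0 -0.9 0;0 0 0 -0.9 0"

```text
time: 3.2
tool_pos: [0.4447, -0.2251, 0.3121]
tool_rot: [-0.0, 0.707, 0.707, 0.0]
contact_force: [-0.6, 0.6, -1.0]
gripper_width: 0.236
```

```bash
python3 st.py
python3 - <<'E'
from h import *
c,f=snap('side','s2');tp=manip.state()['tool_pos']
g=tp+[0,0,-.14+.0187]; u=proj(c,[tp,tp-[0,0,.12]]).round();print(u)
c2,f2=snap('scene','c2');v=proj(c2,[tp,tp-[0,0,.12]]).round();print(v)
def cr(f,u):
    x,y=(u.mean(0)).astype(int);p=f[max(0,y-75):y+75,max(0,x-60):x+60];print(max(0,y-75),max(0,x-60));return cv2.resize(p,(480,600),interpolation=2) if 0 else cv2.resize(p,(396,495),interpolation=cv2.INTER_CUBIC)
cv2.imwrite('pics/v2.png',np.hstack([cr(f,u),cr(f2,v)]))
E
```

```text
t 3.2 tcp [ 0.4447 -0.2251  0.3121] yaw/tilt rotvec [-0.  0. -1.] F [-0.6  0.6 -1. ] w mm 20.2
[[321. 197.]
 [321. 255.]]
[[206. 142.]
 [216. 185.]]
151 261
88 151
```

View pics/v2.png

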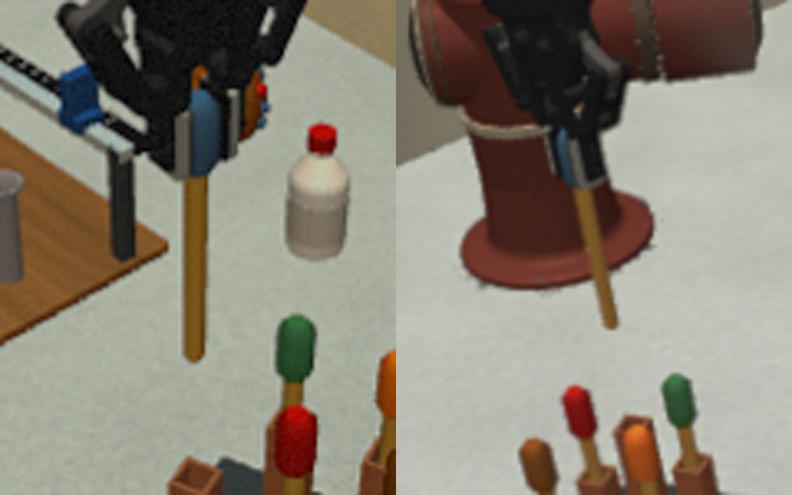

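```bash
cat > foot.py <<'E'
from h import *
import sys
a=[float(x) for x in sys.argv[1:5]]
S,D=cam('side'),cam('scene');P=tri([S,D],[a[:2],a[2:]]);tp=manip.state()['tool_pos']
print('foot',P.round(4),'rel tcp mm',((P-tp)*1e3).round(1),'res',(proj(S,P)-a[:2]).round(1))
E
python3 foot.py 319.5 260 216.5 187; python3 st.py .4857 .3221 .312
```

```text
foot [ 0.4434 -0.2242  0.1878] rel tcp mm [  -2.6    1.8 -127.3] res [[-0.5 -0.9]]
t 3.3 tcp [ 0.4461 -0.226   0.3151] yaw/tilt rotvec [ 0.005 -0.004 -1.   ] F [ 0.5  0.2 -0.4] w mm 20.6
units [18.27  1.32  0.04]
```

Call:
drive_tool --commands "0 1 0.07 0 0;0 1 0.07 0 0;0 1 0.07 0 0;0 1 0.07 0 0;0 1 0.07 0 0;0 1 0.07 0 0;0 1 0.07 0 0;0 1 0.07 0 0"

```text
time: 4.3
tool_pos: [0.4612, 0.0158, 0.3093]
tool_rot: [-0.001, 0.707, 0.707, -0.001]
contact_force: [-0.7, 0.2, -0.6]
gripper_width: 0.238
```

Call:
drive_tool --commands "0 1 0.07 0 0;0 1 0.07 0 0;0 1 0.07 0 0;0 1 0.07 0 0;0 1 0.07 0 0;0 1 0.07 0 0;0 1 0.07 0 0;0 1 0.07 0 0"

```text
time: 5.3
tool_pos: [0.4779, 0.2555, 0.3092]
tool_rot: [-0.0, 0.707, 0.707, -0.001]
contact_force: [0.1, -0.2, -1.4]
gripper_width: 0.24
```

Call:
drive_tool --commands "0 1 0.07 0 0;0 0.8 0.07 0 0;0 0.47 0.06 0 0;0 0 0 0 0;0 0 0 0.8 0;0 0 0 0.8 0;0 0 0 0.3 0;0 0 0 0 0"

```text
time: 6.3
tool_pos: [0.4844, 0.3221, 0.2533]
tool_rot: [-0.0, 0.707, 0.707, -0.001]
contact_force: [-0.5, 0.4, 0.5]
gripper_width: 0.24
```

```bash
python3 st.py .4857 .3221 .139
python3 - <<'E'
from h import *
c,f=snap('side','s3');c2,f2=snap('scene','c3');c3,f3=snap('wrist','w3');T=[.4857,.3221,.1]
print(proj(c,T),proj(c2,T),proj(c3,T))
def cr(c,f,r):
    x,y=proj(c,T)[0].astype(int);a,b=max(0,y-r),max(0,x-r);p=f[a:a+2*r,b:b+2*r];print('off',b,a,'scale',390/(2*r),p.shape);return cv2.resize(p,(390,390),interpolation=cv2.INTER_CUBIC)
cv2.imwrite('pics/v3.png',np.hstack([cr(c,f,45),cr(c3,f3,150)]))
E
```

```text
t 6.3 tcp [0.4844 0.3221 0.2533] yaw/tilt rotvec [-0.001 -0.001 -1.   ] F [-0.5  0.4  0.5] w mm 20.5
units [0.   0.05 3.81]
[[209.98467835 169.20580086]] [[358.97800156 139.87730461]] [[320.97797317 177.98847979]]
off 164 124 scale 4.333333333333333 (90, 90, 3)
off 170 27 scale 1.3 (300, 300, 3)
```

View pics/v3.png

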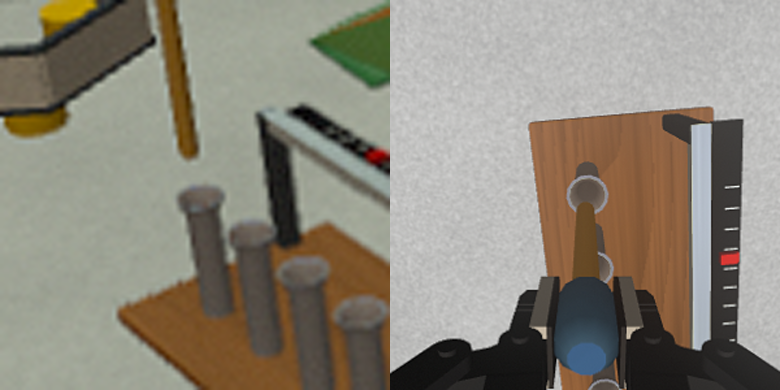

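Run:
```python
from h import *
t=manip.state()['tool_pos'];f=t-[0,0,.122]
print(proj(cam('side'),f),proj(cam('wrist'),[f,[.4857,.3241,.1]]),onz(cam('wrist'),[[321.5,175.5],[(586-390)/1.3+170,205/1.3+27]],.1),onz(cam('wrist'),[[(586-390)/1.3+170,206/1.3+27]],.131),onz(cam('side'),[[207.4,159.8]],.131))
```

```text
[[207.92005851 158.54115127]] [[320.35996766 187.03650936]
 [320.79659628 176.1080647 ]] [[0.48638095 0.32470581 0.1       ]
 [0.48567026 0.31545842 0.1       ]] [[0.48556321 0.32361249 0.131     ]] [[0.48254346 0.32123761 0.131     ]]
```

Call:
drive_tool --commands "0 0.05 0.05 0.3 0;0 0 0 0.3 0;0 0 0 0.3 0;0 0 0 0.3 0;0 0 0 0.3 0;0 0 0 0.3 0;0 0 0 0.3 0;0 0 0 0.2 0"

```text
time: 7.45
tool_pos: [0.4859, 0.3242, 0.184]
tool_rot: [-0.0, 0.707, 0.707, -0.0]
contact_force: [-0.3, 0.3, -0.2]
gripper_width: 0.235
```

Call:
drive_tool --commands "0 0 0 0.3 0;0 0 0 0.3 0;0 0 0 0.2 0;0 0 0 0.2 0;0 0 0 0.15 0;0 0 0 0.1 0;0 0 0 0.1 0;0 0 0 0 0"

```text
time: 8.45
tool_pos: [0.486, 0.3242, 0.1441]
tool_rot: [-0.0, 0.707, 0.707, -0.0]
contact_force: [0.3, 0.0, 0.2]
gripper_width: 0.242
```

```bash
python3 st.py .4857 .3221 .1395
```

```text
t 8.45 tcp [0.486  0.3242 0.1441] yaw/tilt rotvec [-0. -0. -1.] F [0.3 0.  0.2] w mm 20.7
units [-0.07 -0.01  0.15]
```

Call:
drive_tool --commands "0 0 0 0.05 0;0 0 0 0.05 0;0 0 0 0.04 0;0 0 0 0 0;0 0 0 0 0;0 0 0 0 0;0 0 0 0 0;0 0 0 0 0"

```text
time: 9.45
tool_pos: [0.4862, 0.3244, 0.1402]
tool_rot: [0.0, 0.707, 0.707, 0.0]
contact_force: [0.2, 0.6, 0.3]
gripper_width: 0.238
```

Call:
drive_tool --commands "0 0 0 0.04 0;0 0 0 0 0;0 0 0 0.04 0;0 0 0 0 0;0 0 0 0.04 0;0 0 0 0 0;0 0 0 0 0;0 0 0 0 0"

```text
time: 10.45
tool_pos: [0.4871, 0.3251, 0.14]
tool_rot: [0.0, 0.707, 0.707, 0.001]
contact_force: [-2.5, -0.9, 12.9]
gripper_width: 0.237
```

Call:
drive_tool --commands "45 0 0 -0.1 0;45 0 0 0 0;45 0 0 0 0;45 0 0 -0.5 0;45 0 0 -0.8 0;45 0 0 -0.9 0;45 0 0 -0.9 0;45 0 0 0 0"

```text
time: 11.45
tool_pos: [0.4876, 0.3251, 0.2364]
tool_rot: [0.001, 0.707, 0.707, 0.003]
contact_force: [-0.2, 0.3, -0.4]
gripper_width: 0.532
```

```bash
cat > look.py <<'E'
# finial positions by template match against first pictures (only D,E: shift)
from h import *
import sys
s=lambda x,y:(180+x/3.5,130+y/3.5); d=lambda x,y:(180+x/2.6,140+y/2.6)
st=dict(A=((49,347),(530,407)),B=((93,290),(443,377)),C=((135,239),(364,345)),D=((199,278),(443,303)),E=((158,333),(523,331)))
def shift(ref,f,uv,m=7,n=11,w=30):
    x,y=np.round(uv).astype(int);t=ref[y-n:y+n+1,x-m:x+m+1];y0,x0=y-n-w,x-m-w
    r=cv2.matchTemplate(f[y0:y+n+w+1,x0:x+m+w+1],t,cv2.TM_CCOEFF_NORMED);_,v,_,l=cv2.minMaxLoc(r)
    return np.array(uv)+[l[0]-w,l[1]-w],round(v,2),(l[0]-w,l[1]-w)
def look(names,tag):
    cs=[];fs=[]
    for n in('scene','side'):
        c,f=snap(n,n+tag);cs.append(c);fs.append((cv2.imread(f'pics/{n}0.png'),f))
    for k in names:
        a=shift(*fs[0],s(*st[k][0]));b=shift(*fs[1],d(*st[k][1]));P=tri(cs,[a[0],b[0]])
        print(k,P.round(4),a[1:],b[1:])
if __name__=='__main__':look(sys.argv[1],sys.argv[2])
E
python3 look.py ABDE k1; python3 st.py .5157 -.2259 .23
```

```text
A [ 0.4942 -0.3351  0.1557] (1.0, (0, 0)) (1.0, (0, 0))
B [ 0.468  -0.2801  0.1552] (1.0, (0, 0)) (0.99, (0, 0))
D [ 0.5157 -0.2259  0.1553] (1.0, (0, 0)) (1.0, (0, 0))
E [ 0.5403 -0.2818  0.1558] (1.0, (0, 0)) (1.0, (0, 0))
t 11.55 tcp [0.486  0.3242 0.2323] yaw/tilt rotvec [ 0. -0. -1.] F [ 0.4  0.4 -0.6] w mm 44.9
units [-18.34   0.99   0.08]
```

Call:
drive_tool --commands "45 -1 0.05 0 0;45 -1 0.05 0 0;45 -1 0.05 0 0;45 -1 0.05 0 0;45 -1 0.05 0 0;45 -1 0.05 0 0;45 -1 0.05 0 0;45 -1 0.05 0 0"

```text
time: 12.55
tool_pos: [0.4971, 0.0833, 0.2304]
tool_rot: [-0.001, 0.707, 0.707, -0.001]
contact_force: [0.7, -0.8, -0.3]
gripper_width: 0.525
```

Call:
drive_tool --commands "45 -1 0.06 0 0;45 -1 0.06 0 0;45 -1 0.06 0 0;45 -1 0.06 0 0;45 -1 0.06 0 0;45 -1 0.06 0 0;45 -1 0.06 0 0;45 -1 0.06 0 0"

```text
time: 13.55
tool_pos: [0.5116, -0.1563, 0.2303]
tool_rot: [-0.002, 0.707, 0.707, -0.001]
contact_force: [-0.2, 0.4, 0.2]
gripper_width: 0.528
```

Call:
drive_tool --commands "45 -1 0.06 0 0;45 -0.8 0.05 0 0;45 -0.54 0 0 0;45 0 0 0 0;45 0 0 0.5 0;45 0 0 0.3 0;45 0 0 0 0;45 0 0 0 0"

```text
time: 14.55
tool_pos: [0.5159, -0.2256, 0.2086]
tool_rot: [0.0, 0.707, 0.707, 0.0]
contact_force: [-0.1, -0.3, 0.2]
gripper_width: 0.526
```

```bash
python3 st.py .5157 -.2259 .14
python3 - <<'E'
from h import *
c,f=snap('wrist','w4');print(proj(c,[.5157,-.2259,.178]))
E
```

```text
t 14.55 tcp [ 0.5159 -0.2256  0.2086] yaw/tilt rotvec [ 0. -0. -1.] F [-0.1 -0.3  0.2] w mm 44.9
units [-0.01 -0.01  2.29]
[[320.53156648 230.61385296]]
```

View pics/w4.png

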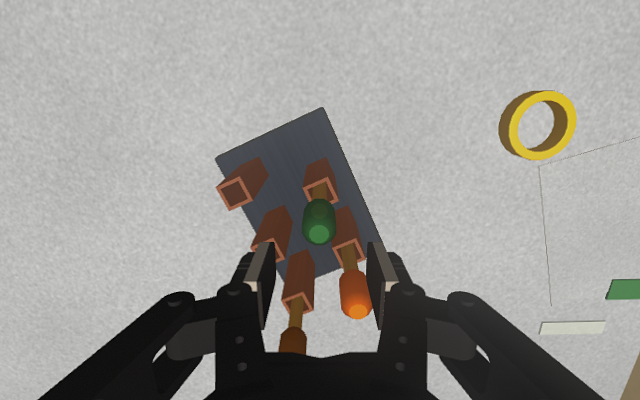

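Call:
drive_tool --commands "45 0 0 0.8 0;45 0 0 0.8 0;45 0 0 0.65 0;45 0 0 0 0;0 0 0 0 0;0 0 0 0 0;0 0 0 0 0;0 0 0 0 0"

```text
time: 15.6
tool_pos: [0.5166, -0.2264, 0.1425]
tool_rot: [0.001, 0.707, 0.707, 0.0]
contact_force: [0.2, 0.2, 4.6]
gripper_width: 0.238
```

Call:
drive_tool --commands "0 0 0 -0.5 0;0 0 0 -0.8 0;0 0 0 -0.9 0;0 0 0 -0.9 0;0 0 0 -0.9 0;0 0 0 -0.9 0;0 0 0 -0.9 0;0 0 0 0 0"

```text
time: 16.6
tool_pos: [0.5166, -0.2264, 0.3182]
tool_rot: [0.003, 0.707, 0.707, 0.001]
contact_force: [-0.6, -0.4, -0.6]
gripper_width: 0.238
```

```bash
python3 st.py .4918 .2637 .315;python3 - <<'E'
from h import *
# foot search: brass mask in side/scene around predicted foot
t=manip.state()['tool_pos'];f0=t-[0,0,.123];uv=[];cs=[]
for n in('side','scene'):
    c,f=snap(n,n+'f2');u=proj(c,f0)[0];cs.append(c)
    x,y=u.astype(int);h=cv2.cvtColor(f,cv2.COLOR_BGR2HSV)[y-25:y+15,x-15:x+16]
    m=((h[...,0]>12)&(h[...,0]<30)&(h[...,1]>110)).astype(np.uint8)
    print(n,u.round(1));
    for r in range(0,40,3):
        xs=np.flatnonzero(m[r]);print(r+y-25,(xs.min()+x-15,xs.max()+x-15) if len(xs) else None,end=' ')
    print()
E
```

```text
t 16.6 tcp [ 0.5166 -0.2264  0.3182] yaw/tilt rotvec [ 0.005 -0.003 -1.   ] F [-0.6 -0.4 -0.6] w mm 20.3
units [16.34 -0.83  0.06]
side [351.9 239.8]
214 (np.int64(350), np.int64(356)) 217 (np.int64(350), np.int64(356)) 220 (np.int64(350), np.int64(356)) 223 (np.int64(350), np.int64(356)) 226 (np.int64(350), np.int64(355)) 229 (np.int64(350), np.int64(355)) 232 (np.int64(350), np.int64(355)) 235 (np.int64(350), np.int64(355)) 238 (np.int64(350), np.int64(354)) 241 (np.int64(350), np.int64(353)) 244 None 247 None 250 None 253 None 
scene [234.3 196.4]
171 (np.int64(228), np.int64(231)) 174 (np.int64(228), np.int64(231)) 177 (np.int64(229), np.int64(232)) 180 (np.int64(229), np.int64(232)) 183 (np.int64(230), np.int64(233)) 186 (np.int64(230), np.int64(234)) 189 (np.int64(231), np.int64(234)) 192 (np.int64(232), np.int64(235)) 195 (np.int64(232), np.int64(235)) 198 (np.int64(234), np.int64(234)) 201 None 204 None 207 None 210 None
```

Call:
drive_tool --commands "0 1 -0.05 0 0;0 1 -0.05 0 0;0 1 -0.05 0 0;0 1 -0.05 0 0;0 1 -0.05 0 0;0 1 -0.05 0 0;0 1 -0.05 0 0;0 1 -0.05 0 0"

```text
time: 17.7
tool_pos: [0.5028, 0.0152, 0.3126]
tool_rot: [-0.001, 0.707, 0.707, -0.001]
contact_force: [0.2, -0.6, -0.2]
gripper_width: 0.238
```

Call:
drive_tool --commands "0 1 -0.05 0 0;0 1 -0.05 0 0;0 1 -0.05 0 0;0 1 -0.05 0 0;0 1 -0.05 0 0;0 1 -0.05 0 0;0 0.8 -0.05 0 0;0 0.6 -0.05 0 0"

```text
time: 18.7
tool_pos: [0.4909, 0.2368, 0.3128]
tool_rot: [-0.001, 0.707, 0.707, -0.002]
contact_force: [-0.6, -0.1, -1.3]
gripper_width: 0.239
```

Call:
drive_tool --commands "0 0.6 -0.03 0 0;0 0.34 0 0 0;0 0 0 0 0;0 0 0 0.8 0;0 0 0 0.7 0;0 0 0 0.5 0;0 0 0 0 0;0 0 0 0 0"

```text
time: 19.7
tool_pos: [0.4913, 0.2643, 0.2557]
tool_rot: [0.0, 0.707, 0.707, 0.001]
contact_force: [-0.0, 0.8, 0.2]
gripper_width: 0.238
```

```bash
cat > tube.py <<'E'
# predicted vs seen foot while above the tube; nothing viewed
from h import *
t=manip.state()['tool_pos'];f0=t-[0,0,.123]
for n in('side','scene'):
    c,f=snap(n,n+'_t');u=proj(c,f0)[0]
    x,y=u.astype(int);h=cv2.cvtColor(f,cv2.COLOR_BGR2HSV)[y-20:y+10,x-12:x+13]
    m=((h[...,0]>12)&(h[...,0]<30)&(h[...,1]>110)).astype(np.uint8)
    ys,xs=np.nonzero(m);k=ys>=ys.max()-6 if len(ys) else None
    print(n,'pred',u.round(1),'seen x',(xs[k].mean()+x-12).round(1) if len(ys) else None,'bottom',ys.max()+y-20 if len(ys) else None)
E
python3 tube.py;python3 st.py .4916 .2639 .14
```

```text
side pred [219.7 166.5] seen x 212.0 bottom 171
scene pred [350.2 138.1] seen x 357.0 bottom 141
t 19.8 tcp [0.4914 0.2645 0.2563] yaw/tilt rotvec [ 0.002  0.001 -1.   ] F [ 0.5  0.4 -1.1] w mm 19.8
units [-0.02 -0.    3.88]
```

Call:
drive_tool --commands "0 0 0 0.3 0;0 0 0 0.3 0;0 0 0 0.3 0;0 0 0 0.3 0;0 0 0 0.3 0;0 0 0 0.3 0;0 0 0 0.2 0;0 0 0 0 0"

```text
time: 20.8
tool_pos: [0.4906, 0.2642, 0.1943]
tool_rot: [-0.0, 0.707, 0.707, -0.001]
contact_force: [0.4, -1.4, -0.8]
gripper_width: 0.238
```

Call:
drive_tool --commands "0 0 0 0.4 0;0 0 0 0.4 0;0 0 0 0.4 0;0 0 0 0.3 0;0 0 0 0.15 0;0 0 0 0.1 0;0 0 0 0.05 0;0 0 0 0 0"

```text
time: 21.8
tool_pos: [0.4911, 0.2644, 0.1416]
tool_rot: [0.0, 0.707, 0.707, 0.0]
contact_force: [-0.5, -0.4, 0.3]
gripper_width: 0.234
```

Call:
drive_tool --commands "0 0 0 0.05 0;0 0 0 0 0;0 0 0 0.05 0;0 0 0 0 0;0 0 0 0.05 0;0 0 0 0 0;0 0 0 0 0;0 0 0 0 0"

```text
time: 22.8
tool_pos: [0.4923, 0.2652, 0.1413]
tool_rot: [0.0, 0.707, 0.707, 0.002]
contact_force: [-4.8, -0.8, 16.4]
gripper_width: 0.235
```

Call:
drive_tool --commands "45 0 0 -0.1 0;45 0 0 0 0;45 0 0 0 0;45 0 0 -0.6 0;45 0 0 -0.9 0;45 0 0 -0.9 0;45 0 0 -0.7 0;45 0 0 0 0"

```text
time: 23.8
tool_pos: [0.4921, 0.2648, 0.2354]
tool_rot: [0.001, 0.707, 0.707, 0.002]
contact_force: [-0.1, -0.4, -0.6]
gripper_width: 0.525
```

```bash
python3 look.py ABE k2; python3 st.py .468 -.2801 .21
```

```text
A [ 0.4942 -0.3351  0.1557] (1.0, (0, 0)) (1.0, (0, 0))
B [ 0.468  -0.2801  0.1552] (1.0, (0, 0)) (0.99, (0, 0))
E [ 0.5403 -0.2818  0.1558] (1.0, (0, 0)) (1.0, (0, 0))
t 23.9 tcp [0.4906 0.2642 0.232 ] yaw/tilt rotvec [-0.001 -0.    -1.   ] F [-0.3  0.2 -1. ] w mm 45.2
units [-18.14  -0.75   0.74]
```

Call:
drive_tool --commands "45 -1 -0.05 0 0;45 -1 -0.05 0 0;45 -1 -0.05 0 0;45 -1 -0.05 0 0;45 -1 -0.05 0 0;45 -1 -0.05 0 0;45 -1 -0.05 0 0;45 -1 -0.05 0 0"

```text
time: 24.9
tool_pos: [0.4779, 0.0234, 0.2306]
tool_rot: [-0.001, 0.707, 0.707, -0.001]
contact_force: [0.5, -0.4, -0.5]
gripper_width: 0.526
```

Call:
drive_tool --commands "45 -1 -0.05 0 0;45 -1 -0.05 0 0;45 -1 -0.05 0 0;45 -1 -0.05 0 0;45 -1 -0.05 0 0;45 -1 -0.05 0 0;45 -1 -0.05 0 0;45 -1 0 0 0"

```text
time: 25.9
tool_pos: [0.4675, -0.2162, 0.2305]
tool_rot: [-0.002, 0.707, 0.707, -0.0]
contact_force: [0.2, -0.1, -0.2]
gripper_width: 0.524
```

Call:
drive_tool --commands "45 -1 0 0 0;45 -0.7 0 0 0;45 -0.44 0 0 0;45 0 0 0 0;45 0 0 0.4 0;45 0 0 0.34 0;45 0 0 0 0;45 0 0 0 0"

```text
time: 26.9
tool_pos: [0.4684, -0.2796, 0.2102]
tool_rot: [-0.0, 0.707, 0.707, 0.0]
contact_force: [-0.8, 0.5, 1.3]
gripper_width: 0.526
```

```bash
python3 st.py .468 -.2801 .14;python3 - <<'E'
from h import *
c,f=snap('wrist','w5');u=proj(c,[.468,-.2801,.178])[0];print(u)
h=cv2.cvtColor(f,cv2.COLOR_BGR2HSV);m=((h[...,0]<4)|(h[...,0]>176))&(h[...,1]>150)&(h[...,2]>60)
x,y=u.astype(int);ys,xs=np.nonzero(m[y-60:y+60,x-60:x+60]);print(xs.min()+x-60,xs.max()+x-60,ys.min()+y-60,ys.max()+y-60)
E
```

```text
t 26.9 tcp [ 0.4684 -0.2796  0.2102] yaw/tilt rotvec [-0.  0. -1.] F [-0.8  0.5  1.3] w mm 44.9
units [-0.02 -0.01  2.34]
[320.0994667  229.70620556]
304 336 198 242
```

Call:
drive_tool --commands "45 0 0 0.8 0;45 0 0 0.8 0;45 0 0 0.72 0;45 0 0 0 0;0 0 0 0 0;0 0 0 0 0;0 0 0 0 0;0 0 0 0 0"

```text
time: 27.95
tool_pos: [0.4692, -0.2806, 0.1425]
tool_rot: [0.001, 0.707, 0.707, 0.0]
contact_force: [-0.9, 1.0, 6.5]
gripper_width: 0.239
```

Call:
drive_tool --commands "0 0 0 -0.5 0;0 0 0 -0.8 0;0 0 0 -0.9 0;0 0 0 -0.9 0;0 0 0 -0.9 0;0 0 0 -0.9 0;0 0 0 -0.9 0;0 0 0 0 0"

```text
time: 28.95
tool_pos: [0.4692, -0.2805, 0.3178]
tool_rot: [0.003, 0.707, 0.707, 0.0]
contact_force: [1.1, 0.1, -1.4]
gripper_width: 0.24
```

```bash
python3 st.py .4971 .2041 .315;python3 tube.py
```

```text
t 28.95 tcp [ 0.4692 -0.2805  0.3178] yaw/tilt rotvec [ 0.004 -0.003 -1.   ] F [ 1.1  0.1 -1.4] w mm 20.5
units [16.15  0.93  0.05]
side pred [352.  267.8] seen x 351.2 bottom 275
scene pred [203.3 200. ] seen x 202.6 bottom 201
```

Call:
drive_tool --commands "0 1 0.06 0 0;0 1 0.06 0 0;0 1 0.06 0 0;0 1 0.06 0 0;0 1 0.06 0 0;0 1 0.06 0 0;0 1 0.06 0 0;0 1 0.06 0 0"

```text
time: 30.05
tool_pos: [0.4819, -0.0387, 0.3123]
tool_rot: [-0.002, 0.707, 0.707, -0.001]
contact_force: [0.8, 0.7, -1.4]
gripper_width: 0.242
```

Call:
drive_tool --commands "0 1 0.06 0 0;0 1 0.06 0 0;0 1 0.06 0 0;0 1 0.06 0 0;0 1 0.06 0 0;0 1 0.06 0 0;0 0.8 0.06 0 0;0 0.6 0.06 0 0"

```text
time: 31.05
tool_pos: [0.4964, 0.183, 0.3126]
tool_rot: [-0.001, 0.707, 0.707, -0.001]
contact_force: [0.8, -0.0, -1.0]
gripper_width: 0.239
```

Call:
drive_tool --commands "0 0.5 0 0 0;0 0.3 0 0 0;0 0 0 0 0;0 0 0 0.8 0;0 0 0 0.7 0;0 0 0 0.5 0;0 0 0 0 0;0 0 0 0 0"

```text
time: 32.05
tool_pos: [0.4975, 0.2061, 0.2554]
tool_rot: [0.0, 0.707, 0.707, 0.0]
contact_force: [-0.2, 0.0, -0.1]
gripper_width: 0.239
```

```bash
python3 st.py .4971 .2041 .14
```

```text
t 32.05 tcp [0.4975 0.2061 0.2554] yaw/tilt rotvec [ 0.001  0.    -1.   ] F [-0.2  0.  -0.1] w mm 20.4
units [-0.07 -0.02  3.85]
```

Call:
drive_tool --commands "0 -0.05 0 0.3 0;0 0 0 0.3 0;0 0 0 0.3 0;0 0 0 0.3 0;0 0 0 0.3 0;0 0 0 0.3 0;0 0 0 0.2 0;0 0 0 0 0"

```text
time: 33.05
tool_pos: [0.4969, 0.2045, 0.194]
tool_rot: [-0.0, 0.707, 0.707, -0.0]
contact_force: [0.3, -0.3, -0.3]
gripper_width: 0.233
```

Call:
drive_tool --commands "0 0 0 0.4 0;0 0 0 0.4 0;0 0 0 0.4 0;0 0 0 0.3 0;0 0 0 0.15 0;0 0 0 0.08 0;0 0 0 0 0;0 0 0 0 0"

```text
time: 34.05
tool_pos: [0.4975, 0.2047, 0.1433]
tool_rot: [0.0, 0.707, 0.707, 0.0]
contact_force: [-0.6, -0.4, -1.6]
gripper_width: 0.238
```

Call:
drive_tool --commands "0 0 0 0.05 0;0 0 0 0 0;0 0 0 0.05 0;0 0 0 0 0;0 0 0 0.05 0;0 0 0 0 0;0 0 0 0 0;0 0 0 0 0"

```text
time: 35.05
tool_pos: [0.4983, 0.205, 0.1414]
tool_rot: [0.001, 0.707, 0.707, 0.001]
contact_force: [-3.0, -1.2, 11.4]
gripper_width: 0.241
```

Seated. Release, check, next.

Call:
drive_tool --commands "45 0 0 -0.1 0;45 0 0 0 0;45 0 0 0 0;45 0 0 -0.6 0;45 0 0 -0.9 0;45 0 0 -0.9 0;45 0 0 -0.7 0;45 0 0 0 0"

```text
time: 36.05
tool_pos: [0.4984, 0.2049, 0.2372]
tool_rot: [0.001, 0.707, 0.707, 0.002]
contact_force: [-0.2, 0.4, -0.6]
gripper_width: 0.527
```

```bash
python3 look.py AE k3; python3 st.py .5403 -.2818 .21
```

```text
A [ 0.4942 -0.3351  0.1557] (1.0, (0, 0)) (1.0, (0, 0))
E [ 0.5403 -0.2818  0.1558] (1.0, (0, 0)) (1.0, (0, 0))
t 36.15 tcp [0.4969 0.2046 0.2338] yaw/tilt rotvec [-0.001 -0.    -1.   ] F [ 0.3 -0.4  0.1] w mm 44.8
units [-16.21   1.45   0.8 ]
```

Call:
drive_tool --commands "45 -1 0.1 0 0;45 -1 0.1 0 0;45 -1 0.1 0 0;45 -1 0.1 0 0;45 -1 0.1 0 0;45 -1 0.1 0 0;45 -1 0.1 0 0;45 -1 0.1 0 0"

```text
time: 37.15
tool_pos: [0.5203, -0.0362, 0.2323]
tool_rot: [-0.001, 0.707, 0.707, -0.001]
contact_force: [0.1, -0.8, 0.0]
gripper_width: 0.526
```

Call:
drive_tool --commands "45 -1 0.1 0 0;45 -1 0.1 0 0;45 -1 0.1 0 0;45 -1 0.1 0 0;45 -1 0.1 0 0;45 -1 0.1 0 0;45 -0.8 0.05 0 0;45 -0.7 0 0 0"

```text
time: 38.15
tool_pos: [0.5403, -0.2612, 0.2332]
tool_rot: [-0.001, 0.707, 0.707, -0.0]
contact_force: [-0.2, 0.0, 1.0]
gripper_width: 0.524
```

Call:
drive_tool --commands "45 -0.5 0 0 0;45 -0.21 0 0 0;45 0 0 0 0;45 0 0 0.4 0;45 0 0 0.4 0;45 0 0 0 0;45 0 0 0 0;45 0 0 0 0"

```text
time: 39.15
tool_pos: [0.5409, -0.2818, 0.2109]
tool_rot: [0.0, 0.707, 0.707, 0.0]
contact_force: [0.3, -0.2, -0.3]
gripper_width: 0.526
```

```bash
python3 st.py .5403 -.2818 .14;python3 - <<'E'
from h import *
c,f=snap('wrist','w6');u=proj(c,[.5403,-.2818,.178])[0];print(u)
h=cv2.cvtColor(f,cv2.COLOR_BGR2HSV);m=(h[...,0]>3)&(h[...,0]<16)&(h[...,1]>180)&(h[...,2]>110)
x,y=u.astype(int);ys,xs=np.nonzero(m[y-60:y+60,x-60:x+60]);print(xs.min()+x-60,xs.max()+x-60,ys.min()+y-60,ys.max()+y-60)
E
```

```text
t 39.15 tcp [ 0.5409 -0.2818  0.2109] yaw/tilt rotvec [ 0.001 -0.001 -1.   ] F [ 0.3 -0.2 -0.3] w mm 44.9
units [ 0.   -0.02  2.36]
[319.70577293 228.52005781]
303 335 197 240
```

Call:
drive_tool --commands "45 0 0 0.8 0;45 0 0 0.8 0;45 0 0 0.73 0;45 0 0 0 0;0 0 0 0 0;0 0 0 0 0;0 0 0 0 0;0 0 0 0 0"

```text
time: 40.2
tool_pos: [0.5414, -0.2822, 0.1419]
tool_rot: [0.001, 0.707, 0.707, 0.0]
contact_force: [-0.4, 0.5, 4.6]
gripper_width: 0.238
```

Call:
drive_tool --commands "0 0 0 -0.5 0;0 0 0 -0.8 0;0 0 0 -0.9 0;0 0 0 -0.9 0;0 0 0 -0.9 0;0 0 0 -0.9 0;0 0 0 -0.9 0;0 0 0 0 0"

```text
time: 41.2
tool_pos: [0.5415, -0.2823, 0.3179]
tool_rot: [0.003, 0.707, 0.707, 0.001]
contact_force: [-0.8, -0.4, -0.7]
gripper_width: 0.233
```

```bash
python3 st.py .5025 .1442 .315;python3 tube.py
```

```text
t 41.2 tcp [ 0.5415 -0.2823  0.3179] yaw/tilt rotvec [ 0.005 -0.003 -1.   ] F [-0.8 -0.4 -0.7] w mm 19.9
units [14.22 -1.3   0.05]
side pred [383.6 250.6] seen x 393.6 bottom 259
scene pred [222.2 212.2] seen x 221.4 bottom 214
```

Call:
drive_tool --commands "0 1 -0.1 0 0;0 1 -0.1 0 0;0 1 -0.1 0 0;0 1 -0.1 0 0;0 1 -0.1 0 0;0 1 -0.1 0 0;0 1 -0.1 0 0;0 1 -0.1 0 0"

```text
time: 42.3
tool_pos: [0.5157, -0.0405, 0.312]
tool_rot: [-0.002, 0.707, 0.707, -0.001]
contact_force: [0.4, 0.7, -0.9]
gripper_width: 0.234
```

Call:
drive_tool --commands "0 1 -0.1 0 0;0 1 -0.1 0 0;0 1 -0.1 0 0;0 1 -0.1 0 0;0 0.9 -0.1 0 0;0 0.6 0 0 0;0 0.5 0 0 0;0 0.22 0 0 0"

```text
time: 43.3
tool_pos: [0.5016, 0.1454, 0.3139]
tool_rot: [-0.0, 0.707, 0.707, -0.0]
contact_force: [0.0, 0.0, -1.2]
gripper_width: 0.233
```

Call:
drive_tool --commands "0 0 0 0 0;0 0 0 0.8 0;0 0 0 0.7 0;0 0 0 0.5 0;0 0 0 0 0;0 0 0 0 0;0 0 0 0 0;0 0 0 0 0"

```text
time: 44.3
tool_pos: [0.502, 0.145, 0.2552]
tool_rot: [0.0, 0.707, 0.707, 0.001]
contact_force: [0.3, -0.0, -0.6]
gripper_width: 0.238
```

```bash
python3 st.py .5025 .1442 .1408;python3 - <<'E'
from h import *
c,f=snap('wrist','w7');t=manip.state()['tool_pos'];print(proj(c,[t-[0,0,.123],[.5025,.1442,.1]]))
c2,f2=snap('side','s7');u=proj(c2,[.5025,.1442,.1])[0].astype(int);print(u,proj(c2,t-[0,0,.123]))
cv2.imwrite('pics/v7.png',np.hstack([cv2.resize(f2[u[1]-50:u[1]+40,u[0]-45:u[0]+45],(390,390),interpolation=2),cv2.resize(f[50:350,170:470],(390,390))]))
E
```

```text
t 44.3 tcp [0.502  0.145  0.2552] yaw/tilt rotvec [ 0.001  0.    -1.   ] F [ 0.3 -0.  -0.6] w mm 20.3
units [-0.03  0.01  3.81]
[[320.3247745  186.54101738]
 [320.85665906 178.01101092]]
[247 195] [[245.77504124 184.68184851]]
```

View pics/v7.png

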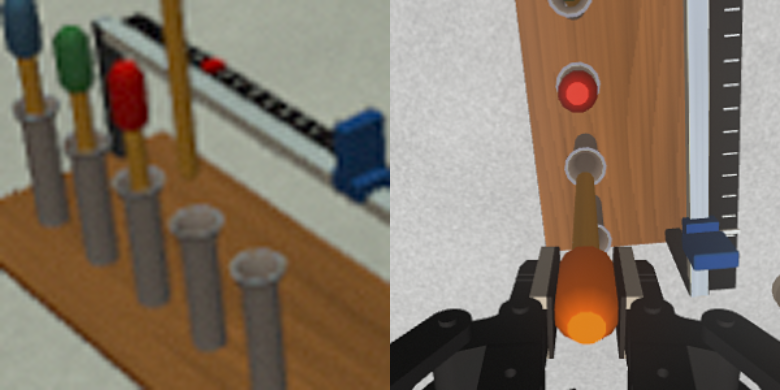

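Call:
drive_tool --commands "0 0 0 0.3 0;0 0 0 0.3 0;0 0 0 0.3 0;0 0 0 0.3 0;0 0 0 0.3 0;0 0 0 0.3 0;0 0 0 0.2 0;0 0 0 0 0"

```text
time: 45.4
tool_pos: [0.5014, 0.1448, 0.1937]
tool_rot: [-0.0, 0.707, 0.707, -0.0]
contact_force: [0.2, 0.0, 0.2]
gripper_width: 0.236
```

Call:
drive_tool --commands "0 0 0 0.4 0;0 0 0 0.4 0;0 0 0 0.4 0;0 0 0 0.3 0;0 0 0 0.15 0;0 0 0 0.08 0;0 0 0 0 0;0 0 0 0 0"

```text
time: 46.4
tool_pos: [0.502, 0.145, 0.143]
tool_rot: [0.0, 0.707, 0.707, 0.0]
contact_force: [-0.9, -0.0, -1.0]
gripper_width: 0.237
```

Call:
drive_tool --commands "0 0 0 0.05 0;0 0 0 0 0;0 0 0 0.05 0;0 0 0 0 0;0 0 0 0.06 0;0 0 0 0 0;0 0 0 0 0;0 0 0 0 0"

```text
time: 47.4
tool_pos: [0.5027, 0.1452, 0.1408]
tool_rot: [0.001, 0.707, 0.707, 0.001]
contact_force: [-3.0, -0.8, 11.0]
gripper_width: 0.237
```

Call:
drive_tool --commands "45 0 0 -0.1 0;45 0 0 0 0;45 0 0 0 0;45 0 0 -0.6 0;45 0 0 -0.9 0;45 0 0 -0.9 0;45 0 0 -0.7 0;45 0 0 0 0"

```text
time: 48.4
tool_pos: [0.5029, 0.1451, 0.2366]
tool_rot: [0.001, 0.707, 0.707, 0.002]
contact_force: [1.1, 0.1, -0.1]
gripper_width: 0.528
```

```bash
python3 look.py A k4; python3 st.py .4942 -.3351 .21
```

```text
A [ 0.4604 -0.3251  0.1555] (0.99, (-5, -8)) (0.79, (-19, 6))
t 48.5 tcp [0.5014 0.1449 0.2332] yaw/tilt rotvec [-0.001 -0.    -1.   ] F [ 0.3 -0.2 -0.3] w mm 45.0
units [-16.    -0.24   0.78]
```

Call:
drive_tool --commands "45 -1 -0.1 0 0;45 -1 -0.1 0 0;45 -1 -0.1 0 0;45 -1 -0.1 0 0;45 -1 -0.1 0 0;45 -1 -0.1 0 0;45 -1 -0.1 0 0;45 -1 -0.1 0 0"

```text
time: 49.5
tool_pos: [0.4766, -0.0957, 0.2318]
tool_rot: [-0.001, 0.707, 0.707, -0.001]
contact_force: [-0.4, 0.5, -0.2]
gripper_width: 0.526
```

Call:
drive_tool --commands "45 -1 -0.1 0 0;45 -1 -0.1 0 0;45 -1 -0.1 0 0;45 -1 -0.1 0 0;45 -1 -0.1 0 0;45 -0.9 -0.07 0 0;45 -0.7 0 0 0;45 0 0 0 0"

```text
time: 50.5
tool_pos: [0.4601, -0.2937, 0.2325]
tool_rot: [-0.001, 0.708, 0.707, -0.0]
contact_force: [-0.5, 1.1, 0.2]
gripper_width: 0.527
```

```bash
python3 look.py A k5;python3 st.py .4604 -.3251 .21;python3 - <<'E'
from h import *
c,f=snap('wrist','w8');print(proj(c,[.4604,-.3251,.178]))
E
```

```text
A [ 0.4604 -0.3251  0.1555] (0.99, (-5, -8)) (0.8, (-19, 6))
t 50.6 tcp [ 0.4605 -0.2925  0.233 ] yaw/tilt rotvec [-0.001  0.001 -1.   ] F [-0.2  0.8 -0.6] w mm 45.1
units [-1.09 -0.    0.77]
[[320.72033441 258.44448557]]
```

View pics/w8.png

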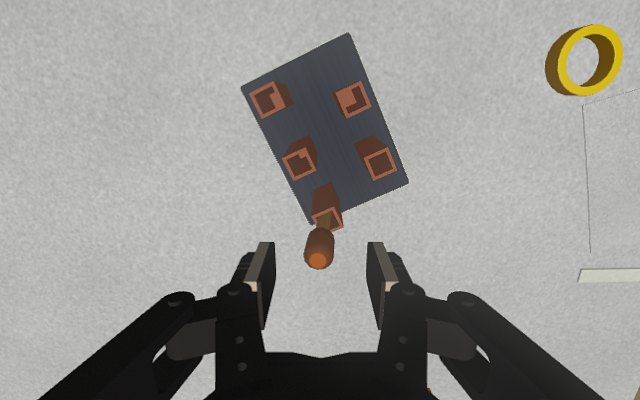

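Call:
drive_tool --commands "45 -0.6 -0.05 0.2 0;45 -0.53 0 0.2 0;45 0 0 0.3 0;45 0 0 0.8 0;45 0 0 0.8 0;45 0 0 0.75 0;45 0 0 0 0;45 0 0 0 0"

```text
time: 51.65
tool_pos: [0.4594, -0.3272, 0.1429]
tool_rot: [0.0, 0.707, 0.707, 0.0]
contact_force: [0.2, -0.9, -0.5]
gripper_width: 0.524
```

```bash
python3 st.py .4595 -.326 .141
```

```text
t 51.65 tcp [ 0.4594 -0.3272  0.1429] yaw/tilt rotvec [ 0.001 -0.    -1.   ] F [ 0.2 -0.9 -0.5] w mm 44.8
units [0.04 0.   0.06]
```

Call:
drive_tool --commands "0 0 0 0.03 0;0 0 0 0 0;0 0 0 0 0;0 0 0 0 0;0 0 0 -0.5 0;0 0 0 -0.8 0;0 0 0 -0.9 0;0 0 0 -0.9 0"

```text
time: 52.65
tool_pos: [0.4576, -0.3265, 0.2345]
tool_rot: [-0.002, 0.707, 0.707, -0.001]
contact_force: [-0.3, -0.3, -0.6]
gripper_width: 0.235
```

Call:
drive_tool --commands "0 0 0 -0.9 0;0 0 0 -0.9 0;0 0 0 -0.9 0;0 0 0 0 0;0 0 0 0 0;0 0.3 0 0 0;0 0.6 0 0 0;0 1 0 0 0"

```text
time: 53.65
tool_pos: [0.4587, -0.2686, 0.3144]
tool_rot: [-0.001, 0.707, 0.707, -0.0]
contact_force: [-0.1, 0.9, -2.0]
gripper_width: 0.238
```

```bash
python3 st.py .508 .0845 .315;python3 tube.py
```

```text
t 53.65 tcp [ 0.4587 -0.2686  0.3144] yaw/tilt rotvec [-0.001  0.001 -1.   ] F [-0.1  0.9 -2. ] w mm 20.4
units [ 1.177e+01  1.640e+00 -1.000e-02]
side pred [342.5 268. ] seen x 344.6 bottom 269
scene pred [205.  197.2] seen x 206.9 bottom 198
```

Call:
drive_tool --commands "0 1 0.2 0 0;0 1 0.2 0 0;0 1 0.2 0 0;0 1 0.2 0 0;0 1 0.2 0 0;0 1 0.2 0 0;0 1 0.2 0 0;0 1 0.2 0 0"

```text
time: 54.75
tool_pos: [0.5069, -0.0287, 0.315]
tool_rot: [-0.0, 0.707, 0.707, -0.0]
contact_force: [0.7, -0.0, -0.2]
gripper_width: 0.237
```

Call:
drive_tool --commands "0 1 0 0 0;0 1 0 0 0;0 0.8 0 0 0;0 0.5 0 0 0;0 0.3 0 0 0;0 0 0 0 0;0 0 0 0.6 0;0 0 0 0.6 0"

```text
time: 55.75
tool_pos: [0.5068, 0.0774, 0.2775]
tool_rot: [-0.0, 0.707, 0.707, -0.0]
contact_force: [-0.2, 0.1, -1.7]
gripper_width: 0.239
```

Call:
drive_tool --commands "0 0 0 0.4 0;0 0 0 0.4 0;0 0 0 0 0;0 0 0 0 0;0 0 0 0 0;0 0 0 0 0;0 0 0 0 0;0 0 0 0 0"

```text
time: 56.75
tool_pos: [0.5071, 0.078, 0.2554]
tool_rot: [0.0, 0.707, 0.707, 0.0]
contact_force: [0.3, -0.1, -1.1]
gripper_width: 0.239
```

```bash
python3 st.py .508 .0845 .1415;python3 - <<'E'
from h import *
c,f=snap('wrist','w9');t=manip.state()['tool_pos'];print(proj(c,[t-[0,0,.123],[.508,.0845,.1]]))
c2,f2=snap('side','s9');u=proj(c2,[.508,.0845,.1])[0].astype(int);print(u,proj(c2,t-[0,0,.123]))
cv2.imwrite('pics/v9.png',np.hstack([cv2.resize(f2[u[1]-50:u[1]+40,u[0]-45:u[0]+45],(390,390),interpolation=2),cv2.resize(f[50:350,170:470],(390,390))]))
E
```

```text
t 56.75 tcp [0.5071 0.078  0.2554] yaw/tilt rotvec [ 0.  0. -1.] F [ 0.3 -0.1 -1.1] w mm 20.5
units [0.22 0.03 3.8 ]
[[320.59703252 186.55535338]
 [321.49742807 170.64475636]]
[261 205] [[261.79828314 195.91881571]]
```

View pics/v9.png

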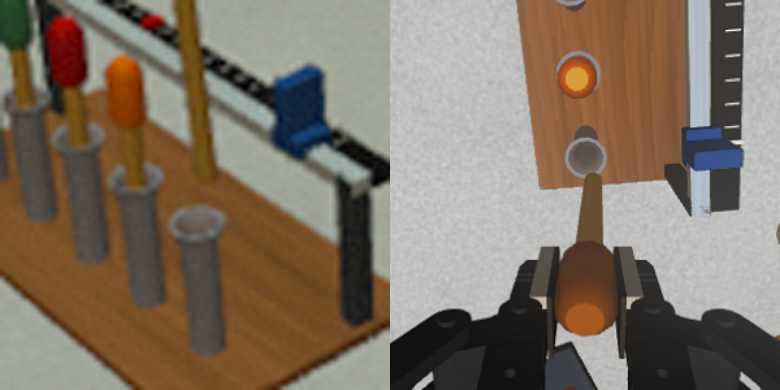

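Call:
drive_tool --commands "0 0.2 -0.12 0 0;0 0 0 0.3 0;0 0 0 0.3 0;0 0 0 0.3 0;0 0 0 0.3 0;0 0 0 0.2 0;0 0 0 0.2 0;0 0 0 0 0"

```text
time: 57.85
tool_pos: [0.5032, 0.084, 0.2067]
tool_rot: [-0.0, 0.707, 0.707, -0.0]
contact_force: [-0.3, 0.2, -0.6]
gripper_width: 0.239
```

Call:
drive_tool --commands "0 0 0 0.2 0;0 0 0 0.2 0;0 0 0 0.2 0;0 0 0 0.2 0;0 0 0 0.2 0;0 0 0 0.2 0;0 0 0 0.2 0;0 0 0 0 0"

```text
time: 58.85
tool_pos: [0.5031, 0.084, 0.1645]
tool_rot: [-0.0, 0.707, 0.707, -0.0]
contact_force: [0.7, -0.1, -1.6]
gripper_width: 0.243
```

Call:
drive_tool --commands "0 0 0 0.2 0;0 0 0 0.2 0;0 0 0 0.15 0;0 0 0 0.1 0;0 0 0 0.05 0;0 0 0 0 0;0 0 0 0 0;0 0 0 0 0"

```text
time: 59.85
tool_pos: [0.5035, 0.084, 0.1444]
tool_rot: [-0.0, 0.707, 0.707, 0.0]
contact_force: [-1.2, 0.5, -1.6]
gripper_width: 0.243
```

Call:
drive_tool --commands "0 0 0 0.05 0;0 0 0 0 0;0 0 0 0.05 0;0 0 0 0 0;0 0 0 0.05 0;0 0 0 0 0;0 0 0 0 0;0 0 0 0 0"

```text
time: 60.85
tool_pos: [0.5048, 0.084, 0.1417]
tool_rot: [0.001, 0.707, 0.707, 0.001]
contact_force: [-0.9, -0.0, 6.7]
gripper_width: 0.235
```

Call:
drive_tool --commands "0 0 0 0.05 0;0 0 0 0 0;0 0 0 0.03 0;0 0 0 0 0;0 0 0 0 0;0 0 0 0 0;0 0 0 0 0;0 0 0 0 0"

```text
time: 61.85
tool_pos: [0.5055, 0.0841, 0.1416]
tool_rot: [0.002, 0.707, 0.707, 0.002]
contact_force: [-2.5, -0.4, 14.6]
gripper_width: 0.234
```

Call:
drive_tool --commands "45 0 0 -0.1 0;45 0 0 0 0;45 0 0 0 0;45 0 0 -0.6 0;45 0 0 -0.9 0;45 0 0 -0.9 0;45 0 0 -0.9 0;45 0 0 0 0"

```text
time: 62.85
tool_pos: [0.5052, 0.084, 0.2432]
tool_rot: [0.002, 0.707, 0.707, 0.002]
contact_force: [0.1, -0.3, 1.4]
gripper_width: 0.526
```

Run:
```python
from h import *
print(manip.state()['tool_pos'])
c,f=snap('side','s10');c2,f2=snap('scene','c10')
a=cv2.resize(f[130:250,180:330],(600,480),interpolation=2)
cv2.imwrite('pics/v10.png',a)
b=np.array([.5321,.2059]);y=.0903
# tab & clip: print color blobs
for n,C,F in(('side',c,f),('scene',c2,f2)):
    h=cv2.cvtColor(F,cv2.COLOR_BGR2HSV)
    for nm,m in(('red',((h[...,0]<5)|(h[...,0]>175))&(h[...,1]>170)&(h[...,2]>90)),('blue',(h[...,0]>100)&(h[...,0]<120)&(h[...,1]>150))):
        k,l,s,ce=cv2.connectedComponentsWithStats(m.astype(np.uint8))
        print(n,nm,[(s[i,:5].tolist(),ce[i].round(1).tolist()) for i in range(1,k) if s[i,4]>4 and 100<ce[i][1]<260])
```

```text
[0.50517955 0.08402192 0.24321008]
side red [([80, 131, 20, 13, 142], [89.2, 136.6]), ([227, 159, 8, 16, 86], [230.5, 165.7]), ([249, 159, 4, 2, 8], [250.5, 159.5]), ([2, 163, 4, 3, 8], [3.2, 163.9]), ([339, 177, 3, 3, 8], [339.9, 177.9]), ([321, 181, 4, 3, 10], [322.8, 182.0]), ([315, 186, 2, 4, 6], [315.3, 187.8]), ([332, 186, 4, 3, 9], [333.3, 187.1]), ([355, 189, 8, 9, 54], [358.5, 192.4]), ([331, 190, 4, 3, 11], [332.6, 191.1])]
side blue [([279, 171, 13, 20, 192], [284.7, 180.4])]
scene red [([457, 103, 13, 12, 84], [463.9, 108.2]), ([340, 134, 3, 2, 5], [340.8, 134.6]), ([377, 150, 5, 3, 12], [379.2, 151.1]), ([392, 213, 4, 8, 19], [393.6, 216.5]), ([403, 212, 4, 4, 14], [404.5, 213.3]), ([357, 214, 7, 5, 30], [359.7, 216.2]), ([412, 215, 5, 7, 15], [414.3, 217.9])]
scene blue []
```

View pics/v10.png

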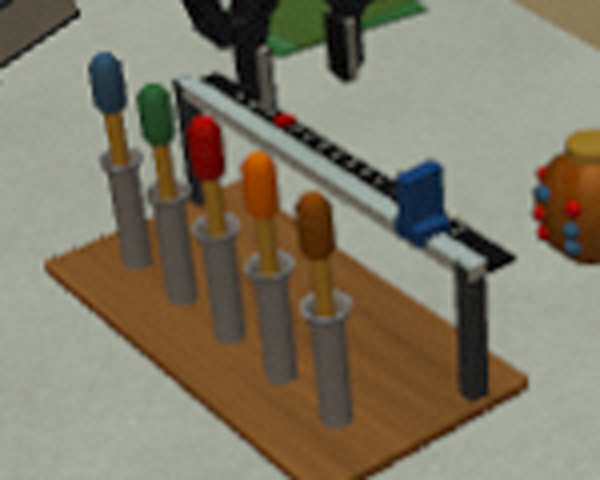

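```bash
python3 - <<'E'
from h import *
K,d,t,M=cam('wrist');q=manip.state()['tool_rot'];tp=manip.state()['tool_pos']
def wc(tcp): return (K,d,np.array(tcp)+t-tp,M)
p=(.5321,.2059,.0903);c,s=np.cos(p[2]),np.sin(p[2])
def rack(P): dx,dy=P[0]-p[0],P[1]-p[1];return np.round([c*dx+s*dy,-s*dx+c*dy],4)
T=onz(wc((.5071,.078,.2554)),[[418.5,170]],.16)[0];C=onz(wc((.4844,.3221,.2533)),[[431.5,226.2]],.113)[0];C2=onz(cam('side'),[[250.5,159.5]],.113)[0]
print('tab',T.round(4),rack(T),'clip',C.round(4),rack(C),C2.round(4),rack(C2))
w=lambda x,y:np.array([p[0]+c*x-s*y,p[1]+s*x+c*y])
print('pre-push tcp',w(.0447,rack(T)[1]-.045))
E
python3 st.py
```

```text
tab [0.5828 0.0994 0.16  ] [ 0.0408 -0.1106] clip [0.5923 0.2768 0.113 ] [0.0663 0.0652] [0.5912 0.2803 0.113 ] [0.0656 0.0688]
pre-push tcp [0.59064947 0.05496488]
t 62.95 tcp [0.5034 0.084  0.2393] yaw/tilt rotvec [ 0. -0. -1.] F [-0.2  0.1 -0. ] w mm 45.0
```

Call:
drive_tool --commands "0 -0.4 0.8 0 0;0 -0.4 0.8 0 0;0 -0.27 0.8 0 0;0 0 0.49 0 0;0 0 0 0 -5.2;0 0 0 0.7 0;0 0 0 0.7 0;0 0 0 0 0"

```text
time: 63.95
tool_pos: [0.5877, 0.0522, 0.193]
tool_rot: [-0.003, 0.674, 0.738, -0.002]
contact_force: [-0.4, 0.2, -0.4]
gripper_width: 0.001
```

```bash
python3 st.py .5902 .0550 .138
python3 - <<'E'
from h import *
q=manip.state()['tool_rot'];print('tool x',R.from_quat(np.r_[q[1:],q[0]]).apply([1,0,0]))
c,f=snap('wrist','w11');cv2.imwrite('pics/v11.png',f)
E
```

```text
t 63.95 tcp [0.5877 0.0522 0.193 ] yaw/tilt rotvec [-0.007  0.    -1.   ] F [-0.4  0.2 -0.4] w mm 0.1
units [0.09 0.1  1.83]
tool x [-9.01465016e-02  9.95928066e-01  9.46140603e-04]
```

View pics/v11.png

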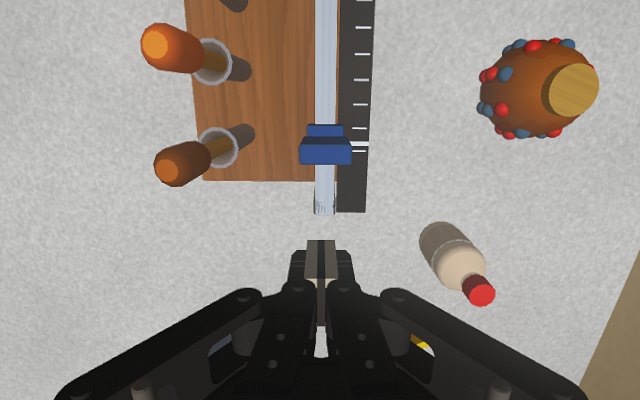

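Call:
drive_tool --commands "0 0 0.05 0.7 0;0 0 0 0.7 0;0 0 0 0.4 0;0 0 0 0 0;0 0.3 0 0 0;0 0.3 0 0 0;0 0.2 0 0 0;0 0 0 0 0"

```text
time: 65.0
tool_pos: [0.5896, 0.0766, 0.1438]
tool_rot: [0.0, 0.674, 0.739, 0.0]
contact_force: [0.8, 1.1, 0.4]
gripper_width: 0.001
```

Call:
drive_tool --commands "0 0.2 0 0 0;0 0.2 0 0 0;0 0.2 0 0 0;0 0.2 0 0 0;0 0.2 0 0 0;0 0.2 0 0 0;0 0.2 0 0 0;0 0 0 0 0"

```text
time: 66.0
tool_pos: [0.586, 0.1172, 0.1436]
tool_rot: [0.001, 0.674, 0.738, -0.0]
contact_force: [-0.2, -4.4, 0.6]
gripper_width: 0.002
```

```bash
cat > lock.py <<'E'
from h import *
import sys
c,f=snap('wrist',sys.argv[1]);tp=manip.state()['tool_pos']
p=(.5321,.2059,.0903);C,s=np.cos(p[2]),np.sin(p[2])
rk=lambda P:np.round([C*(P[0]-p[0])+s*(P[1]-p[1]),-s*(P[0]-p[0])+C*(P[1]-p[1])],4)
h=cv2.cvtColor(f,cv2.COLOR_BGR2HSV);print('tcp rack',rk(tp),'F',manip.state()['contact_force'].round(1))
for nm,m in(('red',((h[...,0]<5)|(h[...,0]>175))&(h[...,1]>170)&(h[...,2]>90)),('blue',(h[...,0]>100)&(h[...,0]<125)&(h[...,1]>120))):
    m=m.astype(np.uint8);m[:,:270]=0;m[:,400:]=0
    k,l,S,ce=cv2.connectedComponentsWithStats(m)
    for i in range(1,k):
        if S[i,4]>25:
            z=.113 if nm=='red' else .16;print(nm,S[i].tolist(),'rack of bbox centre/top/bottom',[rk(onz(c,[[S[i,0]+S[i,2]/2,y]],z)[0]).tolist() for y in(S[i,1]+S[i,3]/2,S[i,1],S[i,1]+S[i,3])])
# white pointer: bright low-sat over the ledge
g=(h[...,1]<60)&(h[...,2]>170);ux,uy=proj(c,[p[0]+C*.068-s*.0,p[1]+s*.068,.113])[0];print('ledge at',ux)
E
python3 lock.py w12;python3 st.py
```

```text
tcp rack [ 0.0457 -0.0932] F [ 1.7 -3.8  0.6]
blue [296, 189, 44, 13, 572] rack of bbox centre/top/bottom [[0.0444, -0.0563], [0.0444, -0.0534], [0.0444, -0.0592]]
blue [284, 226, 67, 25, 1616] rack of bbox centre/top/bottom [[0.0442, -0.0762], [0.0442, -0.0702], [0.0442, -0.0823]]
ledge at 364.4447162353436
t 66.05 tcp [0.586  0.1172 0.1436] yaw/tilt rotvec [ 0.001 -0.001 -1.   ] F [ 1.7 -3.8  0.6] w mm 0.1
```

Call:
drive_tool --commands "0 0.4 0 0 0;0 0.45 0 0 0;0 0.45 0 0 0;0 0.45 0 0 0;0 0.45 0 0 0;0 0.45 0 0 0;0 0.4 0 0 0;0 0 0 0 0"

```text
time: 67.05
tool_pos: [0.5776, 0.2094, 0.1436]
tool_rot: [-0.0, 0.674, 0.739, 0.0]
contact_force: [1.2, -0.5, 0.2]
gripper_width: -0.001
```

```bash
python3 lock.py w13; python3 -c "
import cv2
f=cv2.imread('pics/w13.png');cv2.imwrite('pics/v13.png',cv2.resize(f[100:280,260:440],(600,600),interpolation=2))"
```

```text
tcp rack [ 0.0454 -0.0007] F [ 0.6 -0.6  1.3]
red [348, 106, 26, 16, 401] rack of bbox centre/top/bottom [[0.0671, 0.0668], [0.0669, 0.071], [0.0672, 0.0627]]
blue [297, 189, 44, 13, 572] rack of bbox centre/top/bottom [[0.0448, 0.0363], [0.0448, 0.0392], [0.0448, 0.0334]]
blue [285, 226, 67, 25, 1609] rack of bbox centre/top/bottom [[0.0445, 0.0164], [0.0445, 0.0224], [0.0445, 0.0102]]
ledge at 358.2721969363267
```

View pics/v13.png

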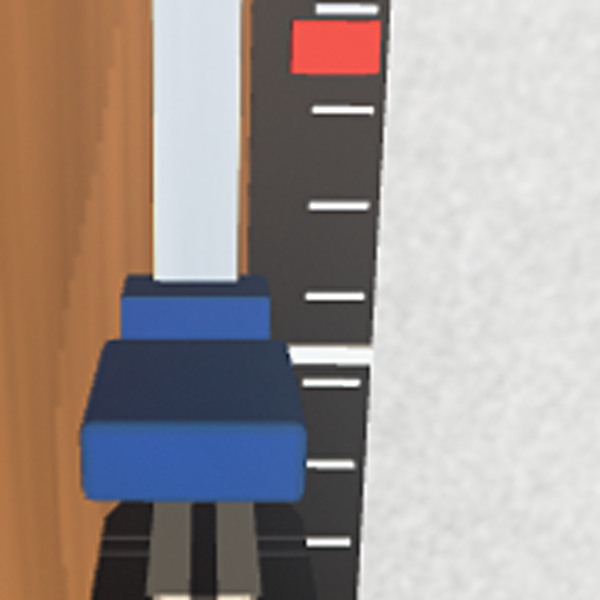

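Run:
```python
from h import *
c=cam('wrist');p=(.5321,.2059,.0903);C,s=np.cos(p[2]),np.sin(p[2])
rk=lambda P:np.round([C*(P[0]-p[0])+s*(P[1]-p[1]),-s*(P[0]-p[0])+C*(P[1]-p[1])],4)
for z in(.109,.113,.117,.122):
    print(z,[rk(P)[1] for P in onz(c,[[359,206.5],[361,100+19.5*.3],[361,100+74*.3],[360,100+383*.3],[360,100+296*.3],[361,100+206*.3],[361,100+110*.3]],z)])
```

```text
0.109 [np.float64(0.013), np.float64(0.0709), np.float64(0.0622), np.float64(0.0076), np.float64(0.024), np.float64(0.04), np.float64(0.0563)]
0.113 [np.float64(0.0144), np.float64(0.0711), np.float64(0.0625), np.float64(0.0092), np.float64(0.0252), np.float64(0.0409), np.float64(0.0568)]
0.117 [np.float64(0.0159), np.float64(0.0712), np.float64(0.0629), np.float64(0.0107), np.float64(0.0264), np.float64(0.0417), np.float64(0.0573)]
0.122 [np.float64(0.0177), np.float64(0.0714), np.float64(0.0633), np.float64(0.0127), np.float64(0.0279), np.float64(0.0428), np.float64(0.0579)]
```

Call:
drive_tool --commands "0 0.25 0 0 0;0 0.25 0 0 0;0 0.25 0 0 0;0 0.25 0 0 0;0 0.25 0 0 0;0 0.15 0 0 0;0 0.05 0 0 0;0 0 0 0 0"

```text
time: 68.1
tool_pos: [0.5736, 0.2516, 0.1435]
tool_rot: [0.0, 0.674, 0.738, -0.0]
contact_force: [1.3, -4.1, 0.3]
gripper_width: 0.0
```

```bash
python3 lock.py w14
python3 - <<'E'
import cv2,numpy as np
f=cv2.imread('pics/w14.png');h=cv2.cvtColor(f,cv2.COLOR_BGR2HSV)
for x in(352,356,360,364):
    print(x,[(y,h[y,x].tolist()) for y in range(186,226)if True and (h[y,x,1]>120 or h[y,x,2]>140)])
E
```

```text
tcp rack [0.0454 0.0418] F [ 1.3 -5.5  0.8]
red [346, 184, 25, 15, 338] rack of bbox centre/top/bottom [[0.0671, 0.066], [0.0669, 0.0704], [0.0673, 0.0614]]
blue [297, 189, 45, 13, 573] rack of bbox centre/top/bottom [[0.0448, 0.0788], [0.0448, 0.0817], [0.0448, 0.0759]]
blue [285, 226, 68, 25, 1626] rack of bbox centre/top/bottom [[0.0446, 0.0589], [0.0446, 0.0649], [0.0446, 0.0528]]
ledge at 356.08958480834826
352 [(186, [1, 182, 247]), (187, [1, 182, 243]), (188, [1, 183, 243]), (189, [1, 183, 243]), (190, [1, 183, 243]), (191, [1, 183, 243]), (192, [1, 183, 243]), (193, [1, 183, 243]), (194, [1, 184, 243]), (195, [1, 184, 243]), (196, [1, 184, 244]), (197, [1, 185, 247]), (198, [1, 174, 214]), (204, [17, 11, 214]), (205, [105, 4, 251]), (206, [100, 3, 246]), (207, [100, 3, 247]), (208, [100, 3, 251]), (209, [0, 0, 155])]
356 [(186, [1, 182, 246]), (187, [1, 182, 243]), (188, [1, 180, 243]), (189, [1, 182, 243]), (190, [1, 183, 243]), (191, [1, 183, 243]), (192, [1, 183, 243]), (193, [1, 182, 243]), (194, [1, 182, 243]), (195, [1, 182, 243]), (196, [1, 184, 243]), (197, [1, 185, 2
[... 298 characters left out ...]
2, [1, 182, 243]), (193, [1, 182, 243]), (194, [1, 182, 243]), (195, [1, 183, 243]), (196, [1, 182, 243]), (197, [1, 183, 246]), (198, [1, 185, 253]), (204, [17, 11, 215]), (205, [90, 3, 250]), (206, [100, 3, 246]), (207, [105, 2, 247]), (208, [100, 3, 251]), (209, [60, 2, 156])]
364 [(186, [1, 181, 246]), (187, [1, 180, 244]), (188, [1, 179, 243]), (189, [1, 180, 243]), (190, [1, 180, 243]), (191, [1, 180, 243]), (192, [1, 180, 243]), (193, [1, 180, 243]), (194, [1, 180, 243]), (195, [1, 180, 243]), (196, [1, 182, 243]), (197, [1, 182, 247]), (198, [1, 184, 253]), (204, [18, 12, 215]), (205, [98, 4, 251]), (206, [90, 2, 246]), (207, [105, 2, 247]), (208, [100, 3, 251]), (209, [30, 2, 157])]
```

Call:
drive_tool --commands "0 0.05 0 0 0;0 0.05 0 0 0;0 0.05 0 0 0;0 0.05 0 0 0;0 0 0 0 0;0 0 0 0 0;0 0 0 0 0;0 0 0 0 0"

```text
time: 69.15
tool_pos: [0.573, 0.2578, 0.1434]
tool_rot: [0.0, 0.674, 0.738, -0.0]
contact_force: [2.2, -4.2, 0.8]
gripper_width: 0.001
```

```bash
python3 lock.py w15
python3 - <<'E'
import cv2,numpy as np
f=cv2.imread('pics/w15.png');h=cv2.cvtColor(f,cv2.COLOR_BGR2HSV)
for x in(348,356,368):
    print(x,'red',[y for y in range(186,226)if h[y,x,1]>120],'white',[y for y in range(186,226)if h[y,x,2]>140 and h[y,x,1]<60])
E
```

```text
tcp rack [0.0454 0.048 ] F [ 2.7 -4.7  1. ]
red [346, 195, 24, 8, 171] rack of bbox centre/top/bottom [[0.067, 0.0676], [0.0669, 0.07], [0.0671, 0.0652]]
blue [297, 189, 45, 13, 572] rack of bbox centre/top/bottom [[0.0449, 0.085], [0.0449, 0.0878], [0.0449, 0.0821]]
blue [285, 226, 68, 25, 1626] rack of bbox centre/top/bottom [[0.0446, 0.0651], [0.0446, 0.0711], [0.0446, 0.059]]
ledge at 355.70476282937483
348 red [193, 194, 195, 196, 197, 198, 199, 200, 201, 202] white [204, 205, 206, 207, 208]
356 red [193, 194, 195, 196, 197, 198, 199, 200, 201, 202] white [189, 190, 204, 205, 206, 207, 208, 209, 215, 216]
368 red [193, 194, 195, 196, 197, 198, 199, 200, 201, 202] white [189, 190, 204, 205, 206, 207, 208, 209, 215]
```

Call:
drive_tool --commands "0 0.05 0 0 0;0 0 0 0 0;0 0 0 0 0;0 0 0 0 0;0 0 0 0 0;0 0 0 0 0;0 0 0 0 0;0 0 0 0 0"

```text
time: 70.2
tool_pos: [0.5729, 0.2594, 0.1435]
tool_rot: [0.0, 0.674, 0.738, -0.0]
contact_force: [1.9, -5.0, 1.0]
gripper_width: -0.002
```

```bash
python3 lock.py w16
python3 - <<'E'
import cv2
f=cv2.imread('pics/w16.png');h=cv2.cvtColor(f,cv2.COLOR_BGR2HSV)
for x in(348,356,368):
    print(x,'red',[y for y in range(186,226)if h[y,x,1]>120],'white',[y for y in range(186,226)if h[y,x,2]>140 and h[y,x,1]<60])
E
```

```text
tcp rack [0.0455 0.0496] F [ 1.8 -4.4  0.2]
red [346, 197, 24, 6, 122] rack of bbox centre/top/bottom [[0.067, 0.0686], [0.0669, 0.0704], [0.0671, 0.0667]]
red [349, 210, 18, 2, 35] rack of bbox centre/top/bottom [[0.0673, 0.0618], [0.0672, 0.0624], [0.0673, 0.0612]]
blue [297, 189, 45, 13, 572] rack of bbox centre/top/bottom [[0.0449, 0.0866], [0.0449, 0.0894], [0.0449, 0.0837]]
blue [285, 226, 68, 25, 1622] rack of bbox centre/top/bottom [[0.0446, 0.0667], [0.0446, 0.0726], [0.0446, 0.0605]]
ledge at 355.60516424741905
348 red [195, 196, 197, 198, 199, 200, 201, 202, 209, 210] white [204, 205, 206, 207, 208]
356 red [195, 196, 197, 198, 199, 200, 201, 202, 210, 211] white [191, 192, 193, 204, 205, 206, 207, 208, 217, 218]
368 red [196, 197, 198, 199, 200, 201, 202, 210] white [191, 192, 193, 204, 205, 206, 207, 208]
```

Call:
drive_tool --commands "0 -0.3 0 0 0;0 -0.5 0 0 0;0 -0.5 0 -0.3 0;0 0 0 -0.9 0;0 0 0 -0.9 0;0 0 0 -0.9 0;0 0 0 -0.5 0;0 0 0 0 0"

```text
time: 71.25
tool_pos: [0.577, 0.2207, 0.2501]
tool_rot: [0.001, 0.674, 0.738, 0.001]
contact_force: [-0.2, -0.2, -0.3]
gripper_width: 0.004
```

Call:
drive_tool --commands "0 -0.8 0 -0.5 0;0 -1 0 -0.5 0;0 -1 0 -0.5 0;0 -1 0 0 0;0 -1 0 0 0;0 -1 0 0 0;0 -0.5 0 0 0;0 0 0 0 0"

```text
time: 72.25
tool_pos: [0.5932, 0.0321, 0.2924]
tool_rot: [-0.001, 0.675, 0.738, -0.0]
contact_force: [0.6, -0.1, 0.3]
gripper_width: -0.0
```

Run:
```python
from h import *
print(manip.state()['tool_pos'].round(3))
c,f=snap('side','s17');c2,f2=snap('scene','c17');c3,f3=snap('wrist','w17')
cr=lambda f,x,y:cv2.resize(f[y:y+120,x:x+120],(380,380),interpolation=2)
p=(.5321,.2059,.0903);C,s=np.cos(p[2]),np.sin(p[2]);w=lambda x,y,z:[p[0]+C*x-s*y,p[1]+s*x+C*y,z]
for i in range(5):print(i,proj(c,w(-.0357,(i-2)*.06,.157)).round(1),proj(c2,w(-.0357,(i-2)*.06,.157)).round(1))
u=proj(c3,w(.067,.067,.113))[0].astype(int);print(u)
top=np.hstack([cr(f,180,130),cr(f2,300,110)])
z=cv2.resize(f3[max(0,u[1]-20):u[1]+20,max(0,u[0]-65):u[0]+65],(760,210),interpolation=2)
cv2.imwrite('pics/v17.png',np.vstack([top,z]))
```

```text
[0.593 0.032 0.292]
0 [[259.9 186.1]] [[317.4 155.7]]
1 [[245.2 176.3]] [[329.  147.1]]
2 [[231.5 167.2]] [[339.8 139. ]]
3 [[218.8 158.7]] [[350.  131.5]]
4 [[206.9 150.8]] [[359.5 124.5]]
[ 346 -112]
```

View pics/v17.png

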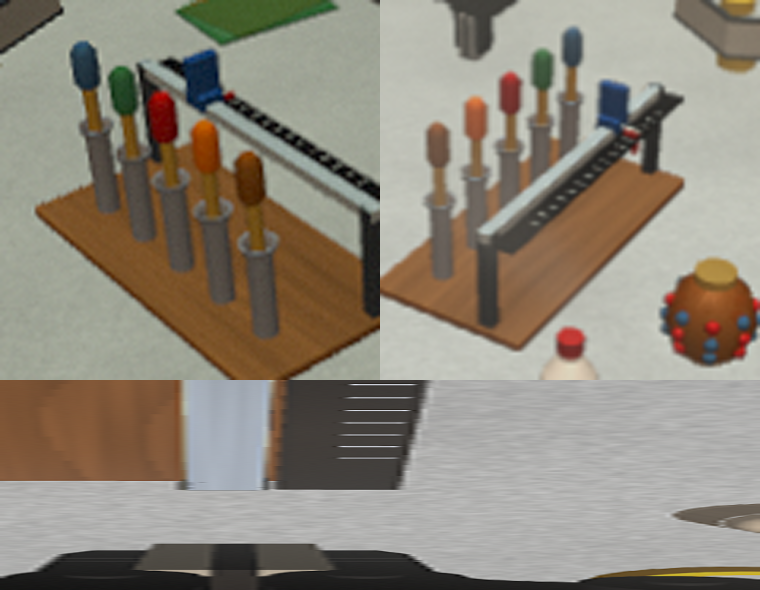

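```bash
python3 -c "
from plant import manip
print(manip.job_done(), manip.state()['time'])"
```

```text
the job is handed in; nothing more can be done
the job is handed in; nothing more can be done
```

All five stems are in the rack, and the lock slide's pointer stands inside the red clip. I handed the job in just after 72 s on the robot's clock (limit 210 s); it reports no verdict.

- **Stems:** Tubes 4 to 0 hold blue, green, red, orange and amber. I lowered each one until I felt the tube floor at 7–16 N and the tool height was right, then let go. The holder was knocked aside before the last stem (amber), so I located it again. That stem hung slightly crooked, with its foot about 5 mm off, and I corrected for it before lowering.
- **Stem check:** In the final side view, the amber and blue finials were within about 1 px of where a fully seated stem should be. I judged the other three by eye.
- **Lock slide:** I pushed it forward in short steps. The last measurement from the tab put the pointer within about 0.2 mm of the clip's middle. Reading the pointer's pixels directly put it about 1.5 mm short of the middle. Both are inside the clip's ±4 mm, and it never ran past.
- **After backing off:** The final close-up of the pointer missed the clip because it was out of the wrist camera's view. I only have the two fixed views after the fingers left the slide; they show the pointer at the clip but are too coarse to measure from.
- **Bystanders:** No move went near the tape, glue bottle or glass shade. I did not measure them again at the end.

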